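# Press freshly glued printing stamps and hang them to dry

## Task

The two or three freshly glued printing stamps on the baking paper need pressing: stand every one of them in a pocket of the gluing press, swing the toggle clamp over centre until it is locked on them, leave it locked for ten seconds while the glue takes, then swing it fully back. Then hang each stamp by its eye on a peg of its own on the drying rack, pushed in past the gravity flap so that the flap drops shut behind it, and leave the clamp open. Leave the glue jar, the marker pot and the glue stick where they are.

Things in the scene. Friction and masses are not known exactly. Their poses are not given: they have to be found in the camera images.
- stamp0: one of up to three identical printing stamps (some runs have only two), about 150 g: rubber face and beech block 56 (its x) x 64 (its y) mm, together 22 mm high; in the middle an upright plywood grip, 14 mm thick (x), 44 mm wide (y), up to 112 mm height. Origin: centre of the rubber underside, z up. Starts standing on the baking paper, rubber down.
- stamp0_eye (a point): centre of the eye of stamp0, 87 mm above its underside: a hole through the grip along x, 30 mm wide and 30 mm high (72 to 102 mm), upper corners bevelled; 10 mm of wood above it, 7 mm beside it. Axes as the stamp.
- stamp1: one of up to three identical printing stamps (some runs have only two), about 150 g: rubber face and beech block 56 (its x) x 64 (its y) mm, together 22 mm high; in the middle an upright plywood grip, 14 mm thick (x), 44 mm wide (y), up to 112 mm height. Origin: centre of the rubber underside, z up. Starts standing on the baking paper, rubber down.
- stamp1_eye (a point): centre of the eye of stamp1, 87 mm above its underside: a hole through the grip along x, 30 mm wide and 30 mm high (72 to 102 mm), upper corners bevelled; 10 mm of wood above it, 7 mm beside it. Axes as the stamp.
- stamp2: one of up to three identical printing stamps (some runs have only two), about 150 g: rubber face and beech block 56 (its x) x 64 (its y) mm, together 22 mm high; in the middle an upright plywood grip, 14 mm thick (x), 44 mm wide (y), up to 112 mm height. Origin: centre of the rubber underside, z up. Starts standing on the baking paper, rubber down.
- stamp2_eye (a point): centre of the eye of stamp2, 87 mm above its underside: a hole through the grip along x, 30 mm wide and 30 mm high (72 to 102 mm), upper corners bevelled; 10 mm of wood above it, 7 mm beside it. Axes as the stamp.
- press: gluing press, fixed: plywood plate with a row of three pockets; beside it a toggle clamp on a pedestal. Origin: on the table under the middle pocket; y along the row, x level from row to clamp. Its arm carries a bar (212 mm, along y) with a sprung pad per pocket that, locked, presses on the grip's top, 124 mm above the table; open, the bar stands upright on the clamp side, pads 70 mm off the row, top at 245 mm.
- pocket0 (a point): centre of the floor of pocket 0 of the press, 12 mm above the table: 65 mm (press x) by 73 mm (press y), walls 10 mm high, so a stamp fits with 4.5 mm play all round when its y lies along the press's y (either way round). Pockets are 84 mm apart. Axes as the press.
- pocket1 (a point): centre of the floor of pocket 1 of the press, 12 mm above the table: 65 mm (press x) by 73 mm (press y), walls 10 mm high, so a stamp fits with 4.5 mm play all round when its y lies along the press's y (either way round). Pockets are 84 mm apart. Axes as the press.
- pocket2 (a point): centre of the floor of pocket 2 of the press, 12 mm above the table: 65 mm (press x) by 73 mm (press y), walls 10 mm high, so a stamp fits with 4.5 mm play all round when its y lies along the press's y (either way round). Pockets are 84 mm apart. Axes as the press.
- clamp_handle (a joint): clamp handle (rad): 0 = fully open, at its stop, lying back away from the row; grows as it is swung up and over towards the row; dead centre at 1.39, locked at its other stop at 1.47. The arm follows by a linkage; friction holds the handle where it is left. 2 to 5 N at the ball, up to 10 N over centre with stamps underneath, either way.
- handle_pivot (a point): the handle's pivot, 92 mm above the table, 142 mm from the row towards the clamp; the handle turns about an axis through it along the press's y. Axes as the press.
- handle_ball (a point): centre of the black ball, 30 mm in diameter, at the end of the handle, 115 mm from the pivot in the press's x-z plane: 13 degrees above the press's +x when open, 97 degrees (just past upright, towards the row) when locked. The rod is 12 to 17 mm thick. Pinched across press y, the ball turns between the fingers as the handle swings.
- rack: drying rack, fixed: a wooden rail, 340 mm long, on two green posts, top 221 mm above the table, with three pegs. Origin: on the table below the middle of the rail's front face; y along the rail, x level from the peg tips to the rail (the way an eye is pushed on), z up.
- peg0 (a point): on the axis of peg 0, 180 mm above the table, 27 mm before the rail: where an eye shall hang, its centre 9 mm lower. Axes as the rack. The peg is level, 12 mm thick, its tip 85 mm before the rail. Pegs are 90 mm apart. 36 mm above the axis two 5 mm rods, 21 mm apart, run from the rail to the flap's hinge, 75 mm before the rail.
- flap0 (a joint): gravity flap of peg 0 (rad): 0 = down, foot on the peg 55 mm before the rail; 0.92 = lifted. Steel strip 14 mm wide, 35 long, 20 g, hinged above the peg, sloping down towards the rail: an eye pushed along the peg to the rail lifts it; it falls shut once the wood above the eye is past it (eye centre within 37 mm of the rail), and cannot swing outwards.
- peg1 (a point): on the axis of peg 1, 180 mm above the table, 27 mm before the rail: where an eye shall hang, its centre 9 mm lower. Axes as the rack. The peg is level, 12 mm thick, its tip 85 mm before the rail. Pegs are 90 mm apart. 36 mm above the axis two 5 mm rods, 21 mm apart, run from the rail to the flap's hinge, 75 mm before the rail.
- flap1 (a joint): gravity flap of peg 1 (rad): 0 = down, foot on the peg 55 mm before the rail; 0.92 = lifted. Steel strip 14 mm wide, 35 long, 20 g, hinged above the peg, sloping down towards the rail: an eye pushed along the peg to the rail lifts it; it falls shut once the wood above the eye is past it (eye centre within 37 mm of the rail), and cannot swing outwards.
- peg2 (a point): on the axis of peg 2, 180 mm above the table, 27 mm before the rail: where an eye shall hang, its centre 9 mm lower. Axes as the rack. The peg is level, 12 mm thick, its tip 85 mm before the rail. Pegs are 90 mm apart. 36 mm above the axis two 5 mm rods, 21 mm apart, run from the rail to the flap's hinge, 75 mm before the rail.
- flap2 (a joint): gravity flap of peg 2 (rad): 0 = down, foot on the peg 55 mm before the rail; 0.92 = lifted. Steel strip 14 mm wide, 35 long, 20 g, hinged above the peg, sloping down towards the rail: an eye pushed along the peg to the rail lifts it; it falls shut once the wood above the eye is past it (eye centre within 37 mm of the rail), and cannot swing outwards.
- glue_jar: bystander: green glue jar with a yellow cap, 44 mm in diameter, 65 mm high; origin under its centre
- marker_pot: bystander: grey pot with markers, 68 mm in diameter, 150 mm high with the markers; origin under its centre
- glue_stick: bystander: white glue stick with a yellow cap, 30 mm in diameter, 100 mm high, standing; origin under its centre
Mind the look-alikes: they are no part of the job. What is shaped like the stamp1 but blue is not meant. What is shaped like the stamp2 but turquoise is not meant.

How it is judged:
On the way, in this order (a step that is already met when the one before it is completed fails the run):
1. every stamp stands fully seated in a pocket and the clamp is locked over centre on them, for the ten seconds (at least 9 s count) (((horizontal distance between stamp0 and pocket0 below 0.008 m and z of stamp0 in the frame of pocket0 between -0.004 and 0.004 m and angle between stamp0's own z axis and vertical below 0.06 rad) or (horizontal distance between stamp0 and pocket1 below 0.008 m and z of stamp0 in the frame of pocket1 between -0.004 and 0.004 m and angle between stamp0's own z axis and vertical below 0.06 rad) or (horizontal distance between stamp0 and pocket2 below 0.008 m and z of stamp0 in the frame of pocket2 between -0.004 and 0.004 m and angle between stamp0's own z axis and vertical below 0.06 rad)) and ((horizontal distance between stamp1 and pocket0 below 0.008 m and z of stamp1 in the frame of pocket0 between -0.004 and 0.004 m and angle between stamp1's own z axis and vertical below 0.06 rad) or (horizontal distance between stamp1 and pocket1 below 0.008 m and z of stamp1 in the frame of pocket1 between -0.004 and 0.004 m and angle between stamp1's own z axis and vertical below 0.06 rad) or (horizontal distance between stamp1 and pocket2 below 0.008 m and z of stamp1 in the frame of pocket2 between -0.004 and 0.004 m and angle between stamp1's own z axis and vertical below 0.06 rad)) and ((horizontal distance between stamp2 and pocket0 below 0.008 m and z of stamp2 in the frame of pocket0 between -0.004 and 0.004 m and angle between stamp2's own z axis and vertical below 0.06 rad) or (horizontal distance between stamp2 and pocket1 below 0.008 m and z of stamp2 in the frame of pocket1 between -0.004 and 0.004 m and angle between stamp2's own z axis and vertical below 0.06 rad) or (horizontal distance between stamp2 and pocket2 below 0.008 m and z of stamp2 in the frame of pocket2 between -0.004 and 0.004 m and angle between stamp2's own z axis and vertical below 0.06 rad)) and value of joint clamp_handle above 1.43 rad), for 9 s.
2. the clamp is swung fully back (value of joint clamp_handle below 0.2 rad), for 0.2 s.
At the end, for the whole second after the job is handed in: Every stamp hangs on a peg of its own: eye centre within 22 mm along the peg and 14 mm sideways of the peg's hanging place, 3 to 15 mm below its axis, upright within 0.25 rad, at rest; that peg's flap down within 0.12 rad; clamp handle within 0.2 rad of open (locked: above 1.43) (((x of stamp0_eye in the frame of peg0 between -0.022 and 0.022 m and y of stamp0_eye in the frame of peg0 between -0.014 and 0.014 m and z of stamp0_eye in the frame of peg0 between -0.015 and -0.003 m and value of joint flap0 below 0.12 rad) or (x of stamp0_eye in the frame of peg1 between -0.022 and 0.022 m and y of stamp0_eye in the frame of peg1 between -0.014 and 0.014 m and z of stamp0_eye in the frame of peg1 between -0.015 and -0.003 m and value of joint flap1 below 0.12 rad) or (x of stamp0_eye in the frame of peg2 between -0.022 and 0.022 m and y of stamp0_eye in the frame of peg2 between -0.014 and 0.014 m and z of stamp0_eye in the frame of peg2 between -0.015 and -0.003 m and value of joint flap2 below 0.12 rad)) and angle between each of stamp0, stamp1, stamp2's own z axis and vertical below 0.25 rad and linear speed of each of stamp0, stamp1, stamp2 below 0.05 m/s and ((x of stamp1_eye in the frame of peg0 between -0.022 and 0.022 m and y of stamp1_eye in the frame of peg0 between -0.014 and 0.014 m and z of stamp1_eye in the frame of peg0 between -0.015 and -0.003 m and value of joint flap0 below 0.12 rad) or (x of stamp1_eye in the frame of peg1 between -0.022 and 0.022 m and y of stamp1_eye in the frame of peg1 between -0.014 and 0.014 m and z of stamp1_eye in the frame of peg1 between -0.015 and -0.003 m and value of joint flap1 below 0.12 rad) or (x of stamp1_eye in the frame of peg2 between -0.022 and 0.022 m and y of stamp1_eye in the frame of peg2 between -0.014 and 0.014 m and z of stamp1_eye in the frame of peg2 between -0.015 and -0.003 m and value of joint flap2 below 0.12 rad)) and ((x of stamp2_eye in the frame of peg0 between -0.022 and 0.022 m and y of stamp2_eye in the frame of peg0 between -0.014 and 0.014 m and z of stamp2_eye in the frame of peg0 between -0.015 and -0.003 m and value of joint flap0 below 0.12 rad) or (x of stamp2_eye in the frame of peg1 between -0.022 and 0.022 m and y of stamp2_eye in the frame of peg1 between -0.014 and 0.014 m and z of stamp2_eye in the frame of peg1 between -0.015 and -0.003 m and value of joint flap1 below 0.12 rad) or (x of stamp2_eye in the frame of peg2 between -0.022 and 0.022 m and y of stamp2_eye in the frame of peg2 between -0.014 and 0.014 m and z of stamp2_eye in the frame of peg2 between -0.015 and -0.003 m and value of joint flap2 below 0.12 rad)) and value of joint clamp_handle below 0.2 rad); the robot touches nothing.
It fails at once if the glue jar is pushed more than 3 cm or knocked over (distance of glue_jar from where it was at the start of the episode above 0.03 m or angle between glue_jar's own z axis and vertical above 0.5 rad).
It fails at once if the marker pot is pushed more than 3 cm or knocked over (distance of marker_pot from where it was at the start of the episode above 0.03 m or angle between marker_pot's own z axis and vertical above 0.5 rad).
It fails at once if the glue stick is pushed more than 3 cm or knocked over (distance of glue_stick from where it was at the start of the episode above 0.03 m or angle between glue_stick's own z axis and vertical above 0.5 rad).
Of stamp0, stamp1, stamp2 only 2 to 3 are there at a start; the rules pass over those that are not, and their reading is None.
At some moment in a run one of stamp0, stamp1, stamp2 may be knocked a few centimetres aside while the robot is not near it.
It also fails if it takes over 210 s, if anything falls off the work surface, if the arm or the gripper's body presses on something with over 40 N, if the wrist force passes 120 N, or if a joint passes its speed limit or range.

## Robot

A 7-joint arm with a two-finger parallel gripper is mounted at the origin on the work surface. World frame = base frame: x ahead of the robot, y to its left, z up, the work surface at z = 0. Lengths are in m, angles in rad, forces in N, time in s.
With the tool pointing down it reaches from about 0.425 to 0.875 m from the base axis. Payload 4.7 kg.
Tool frame: the origin (TCP) lies midway between the tips of the shut fingers; the grasp point (between the pads) lies 19 mm behind it; z points along the fingers, y is the line along which they close (so a half turn about z gives the same grasp; the last joint's range is limited). The gripper opens to 87 mm and grips with 3 to 60 N. Pads are 19 mm wide; open, the fingers measure 117 mm over their backs; the gripper's body (75 mm by 190 mm) begins 51 mm behind the grasp point.
Start: joints at [-1.315, 0.321, -0.07, 1.45, 0.023, 1.371, -0.057], TCP at [0.156, 0.631, 0.223] pointing down, gripper open.
Joint ranges: [-2.86, 2.86], [-0.3, 2.09], [-1.38, 1.24], [0.06, 2.45], [-1.56, 4.7], [0.09, 2.05], [-2.69, 2.69]. Speed limits (rad/s): [2.57, 2.57, 3.14, 3.14, 3.14, 3.14, 3.14].

## Interface

Orientations are given as a rotation vector (axis times angle).
In Python, from bench import ctrl, get_image, calibration gives the robot as it stands.
- The arm moves only by the tool apply_moves, never from a script. Its arguments are lists of equal length, an entry for each row: "dp": the shift along the tool's x, y, z in m, a list of three; "twist": the turn, a rotation vector about the tool's x, y, z in rad, a list of three; "fingers": the closure, from 0 (fully open) to 1 (shut). In form: {"dp": [[dx, dy, dz], ...], "twist": [[ax, ay, az], ...], "fingers": [fingers, ...]}. A call has 1 to 10 rows; each row shifts and turns the commanded pose from where the row before left it, along the tool's axes as they then stand; what a row does not reach is not made up. A row lasts 1/10 s, in which the tool goes at most 50 mm and 8.59 degrees, less where a joint would pass 70% of its speed; a pose out of reach is approached as far as the arm can. A call is refused whole if a number of a shift passes 0.05 or a number of a turn 0.15, either way. A call with a gripper value outside its range is refused whole. The fingers move at their own pace and stop on an object; "newtons" is the grip in N (left out, the last holds). Time passes only in rows, so rows that do not move let the fingers close. It gives the time, the measured TCP pose, the force, the opening and the grip force at its end, in the units of the state.
- ctrl.get_state(): the state, without advancing time (a new reading comes with each control period).
- get_image(name): name is "scene" or "top" or "wrist"; returns the picture (384x512x3 uint8, red, green, blue); there is no depth.
- calibration(name): a dict with "fx", "fy", "cx", "cy" (pixels), "eye" and "attitude" of the camera in the world; the wrist camera has in their place "hand_eye" (4x4, takes a point from camera to tool coordinates, whose origin is the TCP and whose axes are the flange's). Camera axes: x right, y up, looking along -z (the intrinsics and any distortion apply to the point x, -y, -z); pixel columns grow to the right and rows downward; lengths in m; the calibration is good to about 2 mm. The wrist camera is an equidistant fisheye: a pixel r from the principal point sees the ray r / f radians off the axis. A picture is of the moment at which its call begins: read the wrist's pose just before it. calibration takes no time and is no camera call.
- ctrl.close_job(): hands the job in; it is judged then, once.
The state is a dict: "time": time; "joint_positions": joint angles; "qd": joint speeds; "joint_torque": joint torques, N m; "position": TCP position; "tool_rot": TCP orientation; "ft_force": force on the tool from outside, world axes, zero at the start; "torque": the same for the moment, N m; "grip_width": opening from 0.0 (shut) to 1.0 (fully open); "grip_force": force on a finger pad.
Only numpy, scipy, OpenCV 4.12 (cv2) and the standard library are available. Lean on these libraries where they do the work, as an engineer would, in place of code of your own. Each camera call takes 0.05 s, during which the arm holds its last target. There are 200 camera calls.

## Working session

There is one attempt and no reset: what is moved stays moved. The work goes in short steps, Python scripts to look and compute and a tool call to move; the robot and the scene stay as the last step left them, time stands still between calls to the robot, and variables do not carry over. Pictures are saved under pics/ and viewed, at most 14 in all, crops included, and the job is handed in when it is done.

Besides the shell and the picture viewer there is one more tool, called after ">>>" in YAML: its name, and indented under it one key for each argument. apply_moves: Moves the arm, as the interface text tells. Its arguments: {"type":"object","properties":{"dp":{"type":"array"},"twist":{"type":"array"},"fingers":{"type":"array"},"newtons":{"type":"number"}},"required":["dp","twist","fingers"]}

```bash
mkdir -p pics; ls
python3 - <<'E'
from bench import ctrl,get_image,calibration
import cv2,numpy as np
for n in("scene","top"):
    im=get_image(n); cv2.imwrite(f"pics/{n}0.png",cv2.resize(im[...,::-1],(800,600),interpolation=cv2.INTER_CUBIC)); 
    np.save(f"pics/{n}0.npy",im)
    print(calibration(n))
print(calibration("wrist")); print(ctrl.get_state())
E
```

```text
pics
{'fx': 359.1341728873715, 'fy': 359.1341728873715, 'cx': 257.6701977459443, 'cy': 190.04780938542885, 'eye': array([ 0.87017746, -0.58301809,  0.77920809]), 'attitude': array([0.78048761, 0.22321968, 0.4737882 ])}
{'fx': 353.4410038409192, 'fy': 353.4410038409192, 'cx': 258.48130890261785, 'cy': 194.68492854879872, 'eye': array([ 0.43399803, -0.02373204,  1.05254109]), 'attitude': array([ 0.11524154, -0.11463929, -1.58499794])}
{'fx': 297.3186396354542, 'fy': 297.3186396354542, 'cx': 251.25263346032267, 'cy': 189.94946802742223, 'hand_eye': array([[ 8.72291347e-04,  9.53061830e-01,  3.02774482e-01,
         8.31338527e-02],
       [ 9.99999507e-01, -6.87775277e-04, -7.16039714e-04,
        -8.22802307e-04],
       [-4.74189317e-04,  3.02774957e-01, -9.53061961e-01,
        -1.62421976e-01],
       [ 0.00000000e+00,  0.00000000e+00,  0.00000000e+00,
         1.00000000e+00]])}
{'time': 0.1, 'joint_positions': array([-1.31488617,  0.32172563, -0.07008054,  1.45159193,  0.02263   ,
        1.37073563, -0.05685431]), 'qd': array([-0.00057737, -0.00154127, -0.00116036, -0.00305466, -0.00080958,
       -0.00101133, -0.00093578]), 'joint_torque': array([-1.46558573e-04, -4.92574382e+01, -4.05745693e-01, -3.13398957e+01,
       -6.41888659e-02,  3.94749711e-02,  5.19700302e-05]), 'position': array([0.1555915 , 0.63059885, 0.22156638]), 'tool_rot': array([-3.78780877e-01, -3.11859306e+00,  2.62661301e-03]), 'ft_force': array([ 0.7013111 , -0.44232532,  0.13065962]), 'torque': array([-0.01128657,  0.00865784, -0.00530332]), 'grip_force': 0.0, 'grip_width': 1.0021820500532086}
```

View pics/top0.png

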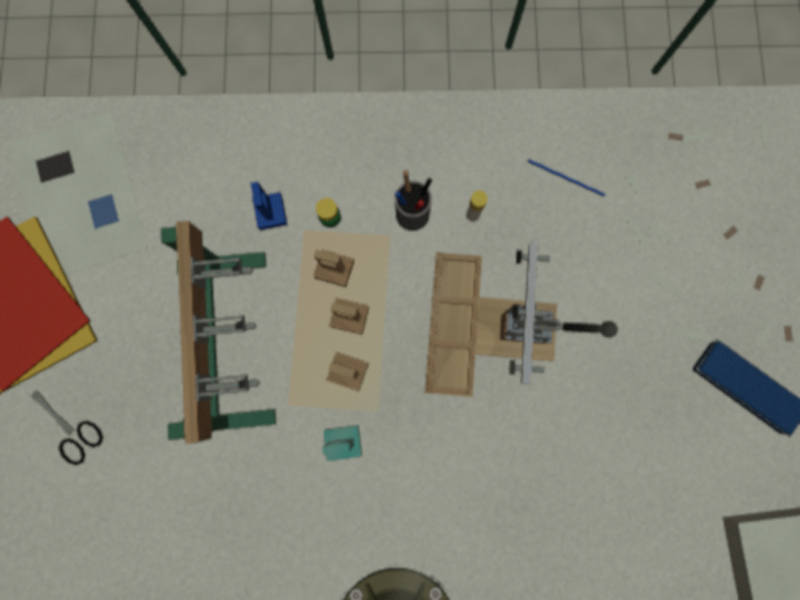

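View pics/scene0.png

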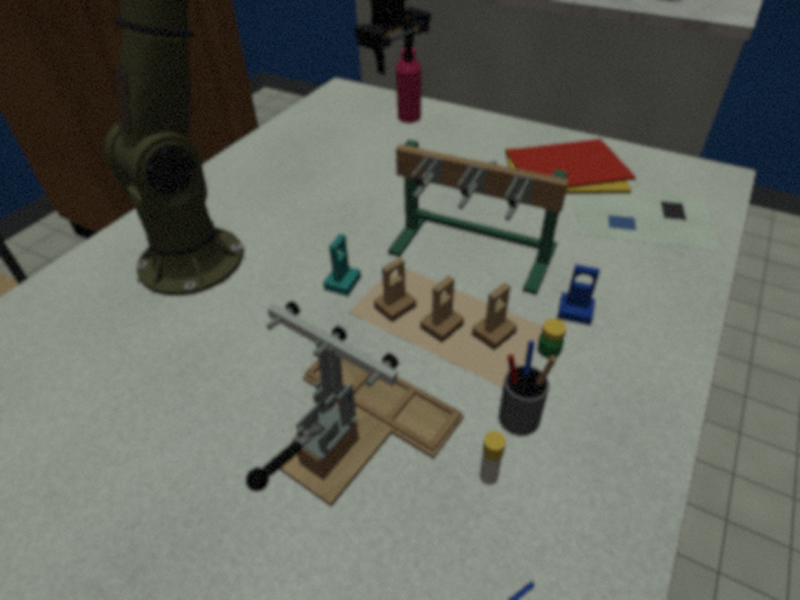

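The top view shows three beech stamps on the paper at about (334,266), (350,315) and (348,371) in the 800-px picture. The look-alikes are a blue one at (268,205) and a turquoise one at (342,443), and neither is meant. The rack is on the left and the press on the right, with the ball at (609,329).

```bash
cat > h.py <<'E'
import numpy as np,cv2
from scipy.spatial.transform import Rotation as R
from bench import ctrl,get_image,calibration
def ray(n,uv,z):
    c=calibration(n); M=R.from_rotvec(c['attitude']).as_matrix()
    d=M@np.array([(uv[0]-c['cx'])/c['fx'],-(uv[1]-c['cy'])/c['fy'],-1])
    e=np.array(c['eye']); return e+d*(z-e[2])/d[2]
def proj(n,p):
    c=calibration(n); q=R.from_rotvec(c['attitude']).as_matrix().T@(np.array(p)-c['eye'])
    return c['cx']+c['fx']*q[0]/-q[2], c['cy']-c['fy']*q[1]/-q[2]
def wproj(p,st=None):
    st=st or ctrl.get_state(); c=calibration('wrist')
    t=R.from_rotvec(st['tool_rot']).inv().apply(np.array(p)-st['position'])
    H=c['hand_eye']; q=H[:3,:3].T@(t-H[:3,3]); v=np.array([q[0],-q[1],-q[2]])
    th=np.arctan2(np.hypot(v[0],v[1]),v[2]); ph=np.arctan2(v[1],v[0])
    return c['cx']+c['fx']*th*np.cos(ph), c['cy']+c['fx']*th*np.sin(ph)
def wray(uv,z,st=None):
    st=st or ctrl.get_state(); c=calibration('wrist'); H=c['hand_eye']
    d=np.array(uv,float)-[c['cx'],c['cy']]; r=np.hypot(*d)+1e-9; th=r/c['fx']
    v=np.array([np.sin(th)*d[0]/r,-np.sin(th)*d[1]/r,-np.cos(th)])
    Rt=R.from_rotvec(st['tool_rot']); o=Rt.apply(H[:3,3])+st['position']; w=Rt.apply(H[:3,:3]@v)
    return o+w*(z-o[2])/w[2]
def show(im,x0,y0,x1,y1,k,name):
    cv2.imwrite(f'pics/{name}.png',cv2.resize(im[y0:y1,x0:x1,::-1],None,fx=k,fy=k,interpolation=cv2.INTER_CUBIC))
E
python3 - <<'E'
from h import *
im=np.load('pics/top0.npy')
show(im,100,140,260,290,4,'c1'); show(im,260,145,410,265,5.3,'c2')
for n,a,z in(('ball',(609,329),.118),('s0',(334,266),.022),('s1',(350,315),.022),('s2',(348,371),.022)): print(n,ray('top',np.array(a)/1.5625,z))
E
```

```text
ball [ 0.52280659 -0.37211235  0.118     ]
s0 [0.66144525 0.10725302 0.022     ]
s1 [0.56678181 0.07703728 0.022     ]
s2 [0.46222539 0.08105492 0.022     ]
```

View pics/c1.png

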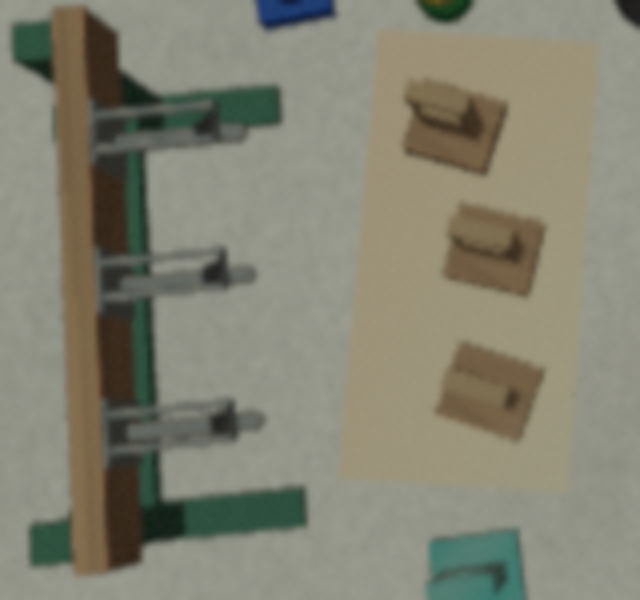

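View pics/c2.png

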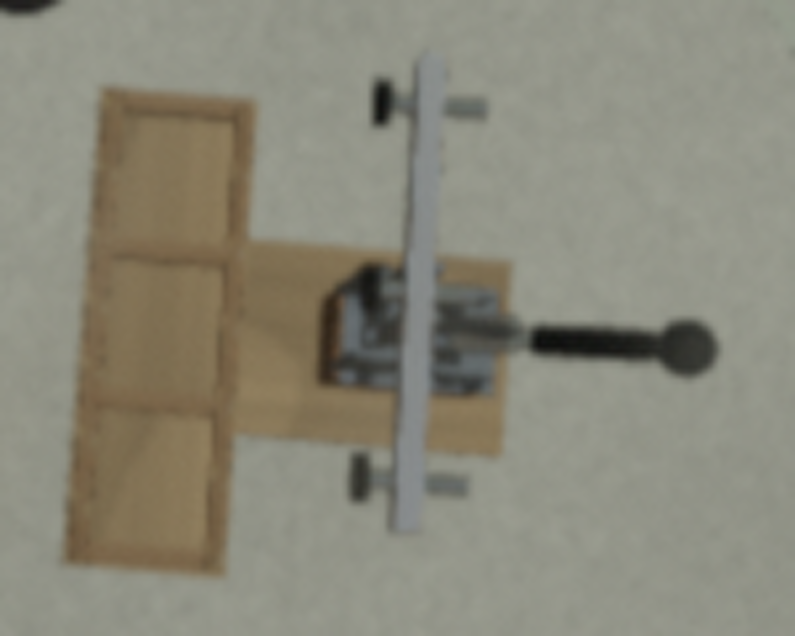

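Crop c1 shows the three stamps at about (455,127), (495,250) and (490,391), with peg tips at (247,132), (256,275) and (265,420). Crop c2 shows the pocket plate corners at (105,87), (255,100), (222,575) and (65,560), and the ball at (688,348).

Run:
```python
from h import *
np.set_printoptions(precision=4,suppress=True)
c1=lambda u,v,z: ray('top',(100+(u+.5)/4-.5,140+(v+.5)/4-.5),z)
c2=lambda u,v,z: ray('top',(260+u/5.3,145+v/5.3),z)
for n,c in dict(A=[(423,80),(505,103),(487,172),(405,152)],B=[(462,203),(546,222),(527,296),(444,277)],C=[(462,342),(544,368),(519,440),(436,413)]).items():
    P=np.array([c1(*q,.022) for q in c]); s=P[1]-P[0]+P[2]-P[3]
    print(n,P.mean(0),np.linalg.norm(P-np.roll(P,1,0),axis=1),'ydir deg',np.degrees(np.arctan2(s[1],s[0])))
P=np.array([c2(*q,.022) for q in [(105,87),(255,100),(222,575),(65,560)]])
s=P[0]-P[3]+P[1]-P[2]; print('press',P.mean(0),np.linalg.norm(P-np.roll(P,1,0),axis=1),'ydeg',np.degrees(np.arctan2(s[1],s[0])))
print('ball',c2(688,348,.118))
T=np.array([c1(*q,.18) for q in [(247,132),(256,275),(265,420)]]); s=T[0]-T[2]
print('tips',T,np.degrees(np.arctan2(s[1],s[0])))
F=np.array([c1(83,8,.221),c1(105,573,.221)]); s=F[0]-F[1]; print('rail',F,np.linalg.norm(s),np.degrees(np.arctan2(s[1],s[0])))
st=ctrl.get_state(); print(R.from_rotvec(st['tool_rot']).as_matrix())
for n,u,z in(('jar',(329,208),.065),('pot',(413,205),.08),('stick',(479,198),.1)): print(n,ray('top',np.array(u)/1.5625,z))
```

```text
A [0.6583 0.1084 0.022 ] [0.0561 0.064  0.0538 0.0629] ydir deg -105.91878535204775
B [0.5657 0.0791 0.022 ] [0.0562 0.0637 0.0563 0.0626] ydir deg -103.86584927860092
C [0.4627 0.0826 0.022 ] [0.0542 0.0628 0.0545 0.0632] ydir deg -108.59578191423078
press [ 0.5488 -0.1181  0.022 ] [0.2645 0.0847 0.2649 0.0855] ydeg -6.113372883675839
ball [ 0.5225 -0.3722  0.118 ]
tips [[0.6227 0.2192 0.18  ]
 [0.5321 0.2115 0.18  ]
 [0.4428 0.204  0.18  ]] 4.800001569921718
rail [[0.6926 0.3093 0.221 ]
 [0.357  0.2834 0.221 ]] 0.3365950883880527 4.419708873632338
[[-0.9709  0.2394 -0.0003]
 [ 0.2394  0.9709 -0.0017]
 [-0.0001 -0.0017 -1.    ]]
jar [0.762  0.1112 0.065 ]
pot [ 0.76   -0.0444  0.08  ]
stick [ 0.7642 -0.1626  0.1   ]
```

>>> apply_moves:
  dp:
    - [0, 0, -0.05]
    - [0, 0, -0.05]
    - [0, 0, -0.05]
    - [-0.0408, -0.0258, 0]
    - [-0.0408, -0.0258, 0]
    - [-0.0408, -0.0258, 0]
    - [-0.0408, -0.0258, 0]
    - [-0.0408, -0.0258, 0]
    - [-0.0408, -0.0258, 0]
    - [-0.0408, -0.0258, 0]
  twist:
    - [0, 0, 0]
    - [0, 0, 0]
    - [0, 0, 0]
    - [0, 0, 0]
    - [0, 0, 0]
    - [0, 0, 0]
    - [0, 0, 0]
    - [0, 0, 0]
    - [0, 0, 0]
    - [0, 0, 0]
  fingers: [0, 0, 0, 0, 0, 0, 0, 0, 0, 0]

```text
time: 1.1
position: [0.3907, 0.3856, 0.3723]
tool_rot: [-0.379, -3.118, 0.0]
ft_force: [0.0, 0.2, 0.4]
grip_width: 1.001
grip_force: 0.0
```

>>> apply_moves:
  dp:
    - [-0.0408, -0.0258, 0]
    - [-0.0408, -0.0258, 0]
    - [-0.0408, -0.0258, 0]
    - [-0.0408, -0.0258, 0]
    - [-0.0408, -0.0258, 0]
    - [-0.0408, -0.0258, 0]
    - [-0.0408, -0.0258, 0]
    - [-0.0408, -0.0258, 0]
    - [0, 0, 0.05]
    - [0, 0, 0.05]
  twist:
    - [0, 0, 0]
    - [0, 0, 0]
    - [0, 0, 0]
    - [0, 0, 0]
    - [0, 0, 0]
    - [0, 0, 0]
    - [0, 0, 0]
    - [0, 0, 0]
    - [0, 0, 0.035]
    - [0, 0, 0]
  fingers: [0, 0, 0, 0, 0, 0, 0, 0, 0, 0]

```text
time: 2.1
position: [0.6593, 0.106, 0.2722]
tool_rot: [0.441, 3.107, -0.0]
ft_force: [0.2, 0.5, -1.4]
grip_width: 1.002
grip_force: 0.0
```

```bash
cat >> h.py <<'E'
def go(x,y,z,th,st=None):
    "remaining shift in present tool axes, tool-z turn"
    st=st or ctrl.get_state(); Rt=R.from_rotvec(st['tool_rot']); M=Rt.as_matrix()
    cur=np.degrees(np.arctan2(M[1,0],M[0,0])); d=M.T@(np.array([x,y,z])-st['position'])
    tw=-np.radians((th-cur+180)%360-180)
    c,s=np.cos(tw),np.sin(tw)
    print('t %.1f'%st['time'],'pos',np.round(st['position'],4),'thx %.1f'%cur,'tilt %.3f'%np.arccos(-M[2,2]),'| d',np.round(d,4),'turn %.3f'%tw,'| d after turn',np.round([c*d[0]+s*d[1],-s*d[0]+c*d[1],d[2]],4),'w %.3f'%st['grip_width'],'g %.1f'%st['grip_force'],'F',np.round(st['ft_force'],1))
E
python3 - <<'E'
from h import *
go(.6583,.1084,.079,164.1)
st=ctrl.get_state(); im=get_image('wrist'); np.save('pics/w1.npy',im); cv2.imwrite('pics/w1.png',im[...,::-1])
for n,p in dict(A=(.6583,.1084,.112),A0=(.6583,.1084,.022),B=(.5657,.0791,.112),C=(.4627,.0826,.112)).items(): print(n,wproj(p,st))
E
```

```text
t 2.1 pos [0.6593 0.106  0.2722] thx 163.8 tilt 0.004 | d [0.0023 0.0019 0.1931] turn -0.004 | d after turn [0.0023 0.0019 0.1931] w 1.002 g 0.0 F [ 0.2  0.5 -1.4]
A (np.float64(253.48568488657105), np.float64(171.563271174915))
A0 (np.float64(252.96359817867827), np.float64(155.84120073725862))
B (np.float64(203.53820349560647), np.float64(99.32932519310374))
C (np.float64(180.62972069159588), np.float64(12.21388266824897))
```

View pics/w1.png

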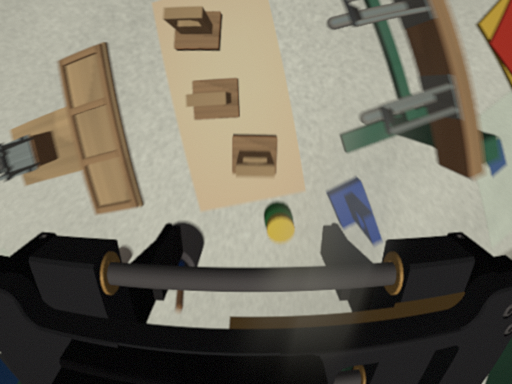

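The close view confirms the target. Stamp A's block is at (255,155), and I predicted (253,156); it is beech on the paper, with the jar at (279,222) and the blue look-alike at (355,210). I'll grasp it.

>>> apply_moves:
  dp:
    - [0.002, 0.002, 0.04]
    - [0, 0, 0.04]
    - [0, 0, 0.04]
    - [0, 0, 0.04]
    - [0, 0, 0.033]
    - [0, 0, 0]
    - [0, 0, 0]
    - [0, 0, 0]
    - [0, 0, 0]
    - [0, 0, 0]
  twist:
    - [0, 0, 0]
    - [0, 0, 0]
    - [0, 0, 0]
    - [0, 0, 0]
    - [0, 0, 0]
    - [0, 0, 0]
    - [0, 0, 0]
    - [0, 0, 0]
    - [0, 0, 0]
    - [0, 0, 0]
  fingers: [0, 0, 0, 0, 0, 0, 1, 1, 1, 1]
  newtons: 20

```text
time: 3.15
position: [0.657, 0.1115, 0.0816]
tool_rot: [0.433, 3.109, 0.002]
ft_force: [0.1, 0.5, -0.3]
grip_width: 0.721
grip_force: 0.0
```

>>> apply_moves:
  dp:
    - [0, 0, 0]
    - [0, 0, 0]
    - [0, 0, 0]
    - [0, 0, -0.04]
    - [0, 0, -0.04]
    - [0, 0, -0.04]
    - [0, 0, -0.04]
    - [0, 0, 0]
  twist:
    - [0, 0, 0]
    - [0, 0, 0]
    - [0, 0, 0]
    - [0, 0, 0]
    - [0, 0, 0]
    - [0, 0, 0]
    - [0, 0, 0]
    - [0, 0, 0]
  fingers: [1, 1, 1, 1, 1, 1, 1, 1]

```text
time: 3.95
position: [0.6589, 0.1114, 0.2465]
tool_rot: [0.432, 3.101, 0.006]
ft_force: [-0.0, -0.1, -0.1]
grip_width: 0.503
grip_force: 19.9
```

Run:
```python
from h import *
go(.6323,-.1270,.24,83.9)
```

```text
t 4.0 pos [0.6589 0.1114 0.2465] thx 164.1 tilt 0.011 | d [-0.0395 -0.2366  0.0056] turn 1.400 | d after turn [-0.2399 -0.0012  0.0056] w 0.503 g 19.9 F [-0.  -0.1 -0.1]
```

>>> apply_moves:
  dp:
    - [0, 0, 0]
    - [0, 0, 0]
    - [0, 0, 0]
    - [0, 0, 0]
    - [0, 0, 0]
    - [0, 0, 0]
    - [0, 0, 0]
    - [0, 0, 0]
    - [0, 0, 0]
    - [0, 0, 0]
  twist:
    - [0, 0, 0.14]
    - [0, 0, 0.14]
    - [0, 0, 0.14]
    - [0, 0, 0.14]
    - [0, 0, 0.14]
    - [0, 0, 0.14]
    - [0, 0, 0.14]
    - [0, 0, 0.14]
    - [0, 0, 0.14]
    - [0, 0, 0.14]
  fingers: [1, 1, 1, 1, 1, 1, 1, 1, 1, 1]

```text
time: 4.95
position: [0.6552, 0.1113, 0.238]
tool_rot: [-2.341, -2.093, 0.003]
ft_force: [0.2, 0.1, -0.8]
grip_width: 0.501
grip_force: 19.9
```

>>> apply_moves:
  dp:
    - [-0.04, 0, 0]
    - [-0.04, 0, 0]
    - [-0.04, 0, 0]
    - [-0.04, 0, 0]
    - [-0.04, 0, 0]
    - [-0.04, 0, 0]
    - [0, 0, 0]
    - [0, 0, 0]
  twist:
    - [0, 0, 0]
    - [0, 0, 0]
    - [0, 0, 0]
    - [0, 0, 0]
    - [0, 0, 0]
    - [0, 0, 0]
    - [0, 0, 0]
    - [0, 0, 0]
  fingers: [1, 1, 1, 1, 1, 1, 1, 1]

```text
time: 5.75
position: [0.6295, -0.1289, 0.2386]
tool_rot: [-2.339, -2.096, 0.001]
ft_force: [0.7, 1.0, -2.2]
grip_width: 0.505
grip_force: 19.9
```

Run:
```python
from h import *
go(.6323,-.1270,.15,83.9)
st=ctrl.get_state(); im=get_image('wrist'); np.save('pics/w2.npy',im); show(im,130,70,390,250,3,'w2')
p=np.array([.5488,-.1181]); yd=np.array([.9943,-.1065]); xd=np.array([-.1065,-.9943])
for a,b in((1,1),(1,-1),(-1,-1),(-1,1)): q=p+yd*.1325*a+xd*.0425*b; u=wproj([*q,.022],st); print(a,b,(np.array(u)-[130,70])*3)
M=R.from_rotvec(st['tool_rot']).as_matrix()
for a,b in((1,1),(1,-1),(-1,-1),(-1,1)):
  q=st['position']+M@[ .028*a,.032*b,.079-.022]; print('blk',a,b,(np.array(wproj(q,st))-[130,70])*3)
```

```text
t 5.8 pos [ 0.6295 -0.1289  0.2386] thx 83.7 tilt 0.001 | d [0.0021 0.0027 0.0886] turn -0.003 | d after turn [0.0021 0.0027 0.0886] w 0.505 g 19.9 F [ 0.7  1.  -2.2]
1 1 [477.09468246 366.20953657]
1 -1 [482.7479168  176.53753559]
-1 -1 [-95.96622829 192.89662123]
-1 1 [-75.67334639 366.47193956]
blk 1 1 [487.3226759  304.61965856]
blk 1 -1 [236.40200903 304.45125541]
blk -1 -1 [245.8513851  502.09394959]
blk -1 1 [477.80068989 502.2900852 ]
```

View pics/w2.png

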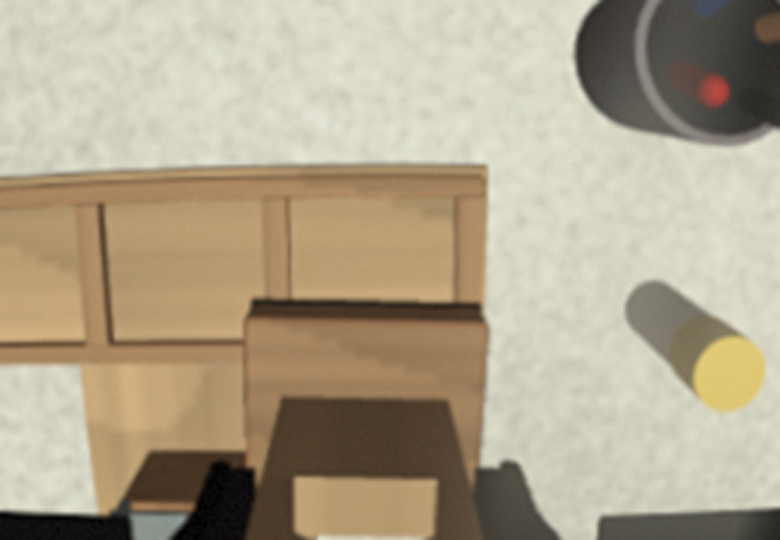

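Stamp A's block edge is at (247–487, 318) and the plate corner at (487,178). The stamp sits about 3 mm towards −x in the grip, so I correct for that and lower it.

>>> apply_moves:
  dp:
    - [0.0045, 0.0025, 0.04]
    - [0, 0, 0.04]
    - [0, 0, 0.03]
    - [0, 0, 0.02]
    - [0, 0, 0.01]
    - [0, 0, 0.006]
    - [0, 0, 0]
  twist:
    - [0, 0, 0]
    - [0, 0, 0]
    - [0, 0, 0]
    - [0, 0, 0]
    - [0, 0, 0]
    - [0, 0, 0]
    - [0, 0, 0]
  fingers: [1, 1, 1, 1, 1, 1, 1]

```text
time: 6.5
position: [0.6337, -0.1222, 0.0934]
tool_rot: [-2.334, -2.102, -0.0]
ft_force: [0.2, -1.2, -1.5]
grip_width: 0.503
grip_force: 19.9
```

Run:
```python
from h import *
go(.6323,-.1270,.092,83.9)
st=ctrl.get_state(); im=get_image('wrist'); np.save('pics/w3.npy',im); show(im,150,70,350,220,3,'w3')
```

```text
t 6.5 pos [ 0.6337 -0.1222  0.0934] thx 84.0 tilt 0.000 | d [-0.0049 -0.0009  0.0014] turn 0.002 | d after turn [-0.0049 -0.0009  0.0014] w 0.503 g 19.9 F [ 0.2 -1.2 -1.5]
```

View pics/w3.png

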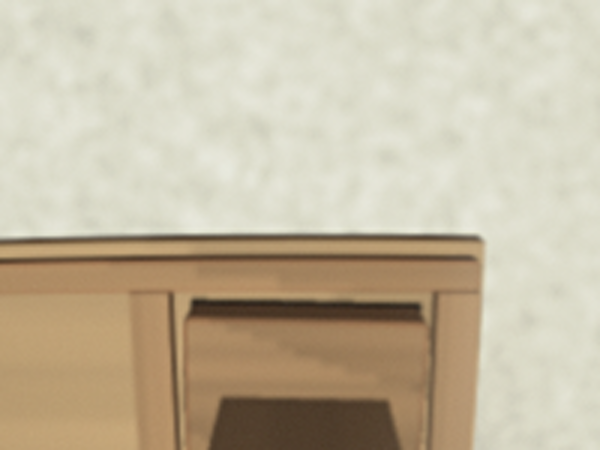

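The stamp is inside pocket 2: gap 15 px on the left, 6 px on the right. I release it and go for stamp B.

>>> apply_moves:
  dp:
    - [0, 0, 0]
    - [0, 0, 0]
    - [0, 0, 0]
    - [0, 0, 0]
    - [0, 0, -0.02]
    - [0, 0, -0.04]
    - [0, 0, -0.04]
    - [0, 0, -0.05]
  twist:
    - [0, 0, 0]
    - [0, 0, 0]
    - [0, 0, 0]
    - [0, 0, 0]
    - [0, 0, 0]
    - [0, 0, 0]
    - [0, 0, 0]
    - [0, 0, 0]
  fingers: [0.3, 0.3, 0.3, 0.3, 0.3, 0.3, 0.1, 0]

```text
time: 7.35
position: [0.6324, -0.1229, 0.244]
tool_rot: [-2.335, -2.099, 0.002]
ft_force: [0.2, 0.1, -0.2]
grip_width: 0.804
grip_force: 0.0
```

>>> apply_moves:
  dp:
    - [0, 0, 0]
    - [0, 0, 0]
    - [0, 0, 0]
    - [0, 0, 0]
    - [0, 0, 0]
    - [0, 0, 0]
    - [0, 0, 0]
    - [0, 0, 0]
    - [0, 0, 0]
    - [0, 0, 0]
  twist:
    - [0, 0, -0.1435]
    - [0, 0, -0.1435]
    - [0, 0, -0.1435]
    - [0, 0, -0.1435]
    - [0, 0, -0.1435]
    - [0, 0, -0.1435]
    - [0, 0, -0.1435]
    - [0, 0, -0.1435]
    - [0, 0, -0.1435]
    - [0, 0, -0.1435]
  fingers: [0, 0, 0, 0, 0, 0, 0, 0, 0, 0]

```text
time: 8.35
position: [0.6334, -0.1233, 0.2438]
tool_rot: [0.37, 3.119, 0.0]
ft_force: [-0.3, -0.3, -1.0]
grip_width: 0.997
grip_force: 0.0
```

>>> apply_moves:
  dp:
    - [0.0229, 0.036, 0]
    - [0.0229, 0.036, 0]
    - [0.0229, 0.036, 0]
    - [0.0229, 0.036, 0]
    - [0.0229, 0.036, 0]
    - [0, 0, 0]
    - [0, 0, 0]
  twist:
    - [0, 0, 0]
    - [0, 0, 0]
    - [0, 0, 0]
    - [0, 0, 0]
    - [0, 0, 0]
    - [0, 0, 0]
    - [0, 0, 0]
  fingers: [0, 0, 0, 0, 0, 0, 0]

```text
time: 9.05
position: [0.5651, 0.0801, 0.2439]
tool_rot: [0.375, 3.119, 0.0]
ft_force: [0.1, -0.6, 0.1]
grip_width: 1.001
grip_force: 0.0
```

Run:
```python
from h import *
go(.5657,.0791,.08,166.1)
st=ctrl.get_state(); im=get_image('wrist'); np.save('pics/w4.npy',im); cv2.imwrite('pics/w4.png',im[...,::-1])
M=R.from_rotvec(st['tool_rot']).as_matrix(); st['position']=np.array([.5657,.0791,.244])
for q in((.028,.032),(.028,-.032),(-.028,-.032),(-.028,.032)): print(np.round(wproj(st['position']+M@[*q,.222],st),1))
for n,p in dict(C=(.4627,.0826,.022),Ct=(.4627,.0826,.112),A=(.6323,-.127,.124)).items(): print(n,np.round(wproj(p,st),1))
```

```text
t 9.1 pos [0.5651 0.0801 0.2439] thx 166.3 tilt 0.001 | d [-0.0007 -0.0009  0.1639] turn 0.004 | d after turn [-0.0007 -0.0009  0.1639] w 1.001 g 0.0 F [ 0.1 -0.6  0.1]
[276.3 141. ]
[227.1 140.9]
[227.9 182.2]
[275.4 182.2]
C [235.2  84.8]
Ct [230.3  80.7]
A [103.2 271.8]
```

View pics/w4.png

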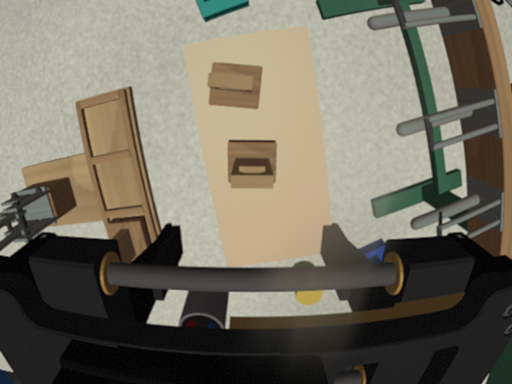

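Stamp B's block is at (228–277, 141–188), which matches the prediction. I grasp it and carry it over.

>>> apply_moves:
  dp:
    - [0, 0, 0.04]
    - [0, 0, 0.04]
    - [0, 0, 0.04]
    - [0, 0, 0.044]
    - [0, 0, 0]
    - [0, 0, 0]
    - [0, 0, 0]
    - [0, 0, 0]
    - [0, 0, 0]
    - [0, 0, 0]
  twist:
    - [0, 0, 0]
    - [0, 0, 0]
    - [0, 0, 0]
    - [0, 0, 0]
    - [0, 0, 0]
    - [0, 0, 0]
    - [0, 0, 0]
    - [0, 0, 0]
    - [0, 0, 0]
    - [0, 0, 0]
  fingers: [0, 0, 0, 0, 0, 1, 1, 1, 1, 1]
  newtons: 20

```text
time: 10.1
position: [0.566, 0.0793, 0.0808]
tool_rot: [0.378, 3.117, 0.002]
ft_force: [0.2, 0.3, -0.1]
grip_width: 0.632
grip_force: 0.0
```

>>> apply_moves:
  dp:
    - [0, 0, 0]
    - [0, 0, 0]
    - [0, 0, -0.04]
    - [0, 0, -0.04]
    - [0, 0, -0.04]
    - [0, 0, -0.04]
    - [0, 0, 0]
  twist:
    - [0, 0, 0]
    - [0, 0, 0]
    - [0, 0, 0]
    - [0, 0, 0]
    - [0, 0, 0]
    - [0, 0, 0]
    - [0, 0, 0]
  fingers: [1, 1, 1, 1, 1, 1, 1]

```text
time: 10.8
position: [0.5684, 0.0793, 0.2457]
tool_rot: [0.378, 3.109, 0.006]
ft_force: [0.2, 0.4, -0.7]
grip_width: 0.509
grip_force: 19.9
```

>>> apply_moves:
  dp:
    - [0, 0, 0]
    - [0, 0, 0]
    - [0, 0, 0]
    - [0, 0, 0]
    - [0, 0, 0]
    - [0, 0, 0]
    - [0, 0, 0]
    - [0, 0, 0]
    - [0, 0, 0]
    - [0, 0, 0]
  twist:
    - [0, 0, 0.1435]
    - [0, 0, 0.1435]
    - [0, 0, 0.1435]
    - [0, 0, 0.1435]
    - [0, 0, 0.1435]
    - [0, 0, 0.1435]
    - [0, 0, 0.1435]
    - [0, 0, 0.1435]
    - [0, 0, 0.1435]
    - [0, 0, 0.1435]
  fingers: [1, 1, 1, 1, 1, 1, 1, 1, 1, 1]

```text
time: 11.8
position: [0.5646, 0.0789, 0.2381]
tool_rot: [-2.342, -2.093, 0.003]
ft_force: [-0.1, -0.3, -1.8]
grip_width: 0.504
grip_force: 19.9
```

>>> apply_moves:
  dp:
    - [-0.0396, 0.0008, 0]
    - [-0.0396, 0.0008, 0]
    - [-0.0396, 0.0008, 0]
    - [-0.0396, 0.0008, 0]
    - [-0.0396, 0.0008, 0]
    - [0, 0, 0.04]
    - [0, 0, 0.04]
    - [0, 0, 0.02]
    - [0, 0, 0]
    - [0, 0, 0]
  twist:
    - [0, 0, 0]
    - [0, 0, 0]
    - [0, 0, 0]
    - [0, 0, 0]
    - [0, 0, 0]
    - [0, 0, 0]
    - [0, 0, 0]
    - [0, 0, 0]
    - [0, 0, 0]
    - [0, 0, 0]
  fingers: [1, 1, 1, 1, 1, 1, 1, 1, 1, 1]

```text
time: 12.8
position: [0.5481, -0.1184, 0.1393]
tool_rot: [-2.336, -2.1, 0.002]
ft_force: [1.1, 0.3, -1.3]
grip_width: 0.501
grip_force: 20.0
```

Run:
```python
from h import *
go(.5488,-.1181,.094,83.9)
st=ctrl.get_state(); im=get_image('wrist'); np.save('pics/w5.npy',im); show(im,150,70,350,220,3,'w5')
M=R.from_rotvec(st['tool_rot']).as_matrix()
st['position']=np.array([.5488,-.1181,.14])
yd=np.array([.9943,-.1065]); xd=np.array([-.1065,-.9943])
f=lambda p:np.round((np.array(wproj(p,st))-[150,70])*3)
print('blk',[f(st['position']+M@[.028,b,.058]) for b in(-.032,.032)],[f(st['position']+M@[.028,b,.08]) for b in(-.032,.032)])
print('poc',[f([*(st['position'][:2]+yd*b-xd*.0325),.022]) for b in(-.0365,.0365)])
```

```text
t 12.8 pos [ 0.5481 -0.1184  0.1393] thx 83.9 tilt 0.001 | d [0.0004 0.0007 0.0453] turn 0.000 | d after turn [0.0004 0.0007 0.0453] w 0.501 g 20.0 F [ 1.1  0.3 -1.3]
blk [array([177., 304.]), array([427., 304.])] [array([188., 285.]), array([416., 285.])]
poc [array([189., 245.]), array([417., 245.])]
```

View pics/w5.png

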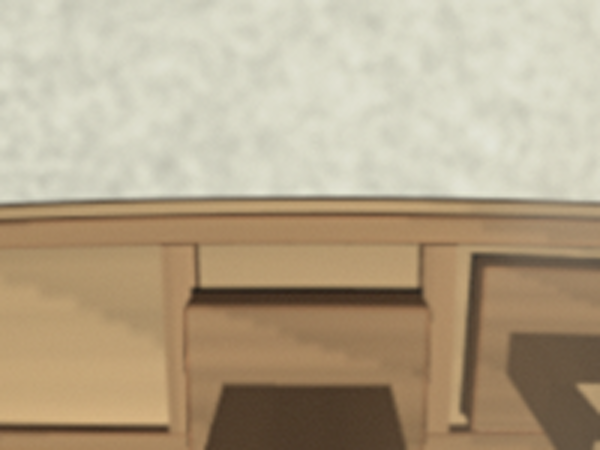

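Block B lines up with pocket 1: block edge 187–428, pocket 196–421. I lower it, release it and go to stamp C.

>>> apply_moves:
  dp:
    - [0, 0, 0.02]
    - [0, 0, 0.016]
    - [0, 0, 0.01]
    - [0, 0, 0]
    - [0, 0, 0]
    - [0, 0, 0]
    - [0, 0, 0]
    - [0, 0, -0.03]
    - [0, 0, -0.04]
    - [0, 0, -0.04]
  twist:
    - [0, 0, 0]
    - [0, 0, 0]
    - [0, 0, 0]
    - [0, 0, 0]
    - [0, 0, 0]
    - [0, 0, 0]
    - [0, 0, 0]
    - [0, 0, 0]
    - [0, 0, 0]
    - [0, 0, 0]
  fingers: [1, 1, 1, 1, 0.3, 0.3, 0.3, 0.3, 0.3, 0.3]

```text
time: 13.85
position: [0.5482, -0.1184, 0.2052]
tool_rot: [2.336, 2.1, 0.0]
ft_force: [0.9, 0.0, -0.1]
grip_width: 0.696
grip_force: 0.0
```

>>> apply_moves:
  dp:
    - [0, 0, -0.04]
    - [0, 0, 0]
    - [0, 0, 0]
    - [0, 0, 0]
    - [0, 0, 0]
    - [0, 0, 0]
    - [0, 0, 0]
    - [0, 0, 0]
    - [0, 0, 0]
    - [0, 0, 0]
  twist:
    - [0, 0, -0.1353]
    - [0, 0, -0.1353]
    - [0, 0, -0.1353]
    - [0, 0, -0.1353]
    - [0, 0, -0.1353]
    - [0, 0, -0.1353]
    - [0, 0, -0.1353]
    - [0, 0, -0.1353]
    - [0, 0, -0.1353]
    - [0, 0, -0.1353]
  fingers: [0, 0, 0, 0, 0, 0, 0, 0, 0, 0]

```text
time: 14.85
position: [0.5486, -0.1185, 0.2443]
tool_rot: [0.498, 3.101, 0.0]
ft_force: [-0.6, -0.7, -0.5]
grip_width: 0.998
grip_force: 0.0
```

>>> apply_moves:
  dp:
    - [0.0291, 0.0325, 0]
    - [0.0291, 0.0325, 0]
    - [0.0291, 0.0325, 0]
    - [0.0291, 0.0325, 0]
    - [0.0291, 0.0325, 0]
    - [0, 0, 0]
    - [0, 0, 0]
  twist:
    - [0, 0, 0]
    - [0, 0, 0]
    - [0, 0, 0]
    - [0, 0, 0]
    - [0, 0, 0]
    - [0, 0, 0]
    - [0, 0, 0]
  fingers: [0, 0, 0, 0, 0, 0, 0]

```text
time: 15.55
position: [0.4622, 0.0826, 0.2443]
tool_rot: [0.502, 3.1, 0.001]
ft_force: [-0.7, 0.2, 0.5]
grip_width: 1.006
grip_force: 0.0
```

Run:
```python
from h import *
go(.4627,.0826,.08,161.4)
st=ctrl.get_state(); im=get_image('wrist'); t=get_image('top')
a=im[60:240,60:380]; b=t[135:285,200:450]
a=cv2.resize(a,(640,360)); b=cv2.resize(b,(400,240))
c=np.zeros((600,640,3),np.uint8); c[:360]=a; c[360:,:400]=b; cv2.imwrite('pics/w6.png',c[...,::-1])
M=R.from_rotvec(st['tool_rot']).as_matrix(); st['position']=np.array([.4627,.0826,.244])
for q in((.028,.032),(.028,-.032),(-.028,-.032),(-.028,.032)): print(np.round((wproj(st['position']+M@[*q,.222],st)-np.array([60,60]))*2))
```

```text
t 15.6 pos [0.4622 0.0826 0.2443] thx 161.6 tilt 0.002 | d [-0.0002  0.      0.1643] turn 0.003 | d after turn [-0.0002  0.      0.1643] w 1.006 g 0.0 F [-0.7  0.2  0.5]
[432. 162.]
[334. 162.]
[336. 244.]
[431. 244.]
```

View pics/w6.png

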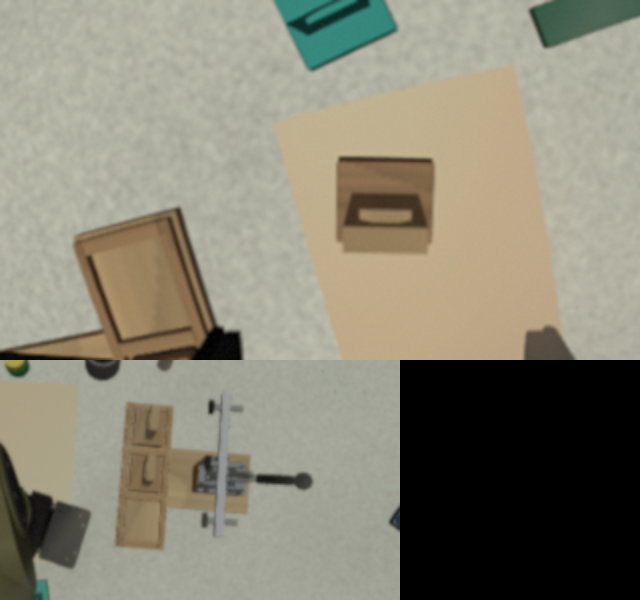

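Block C is at (337–434, 160), matching the prediction, and A and B stand in their pockets in the top view. I grasp C.

>>> apply_moves:
  dp:
    - [0, 0, 0.04]
    - [0, 0, 0.04]
    - [0, 0, 0.04]
    - [0, 0, 0.044]
    - [0, 0, 0]
    - [0, 0, 0]
    - [0, 0, 0]
    - [0, 0, 0]
    - [0, 0, 0]
    - [0, 0, 0]
  twist:
    - [0, 0, 0]
    - [0, 0, 0]
    - [0, 0, 0]
    - [0, 0, 0]
    - [0, 0, 0]
    - [0, 0, 0]
    - [0, 0, 0]
    - [0, 0, 0]
    - [0, 0, 0]
    - [0, 0, 0]
  fingers: [0, 0, 0, 0, 0, 1, 1, 1, 1, 1]
  newtons: 20

```text
time: 16.65
position: [0.4628, 0.0823, 0.0806]
tool_rot: [0.506, 3.099, 0.002]
ft_force: [-0.3, 0.1, -0.5]
grip_width: 0.631
grip_force: 0.0
```

>>> apply_moves:
  dp:
    - [0, 0, 0]
    - [0, 0, 0]
    - [0, 0, -0.04]
    - [0, 0, -0.04]
    - [0, 0, -0.04]
    - [0, 0, -0.04]
    - [0, 0, 0]
  twist:
    - [0, 0, 0]
    - [0, 0, 0]
    - [0, 0, 0]
    - [0, 0, 0]
    - [0, 0, 0]
    - [0, 0, 0]
    - [0, 0, 0]
  fingers: [1, 1, 1, 1, 1, 1, 1]

```text
time: 17.35
position: [0.4651, 0.0827, 0.245]
tool_rot: [0.505, 3.092, 0.008]
ft_force: [0.7, 0.3, -1.4]
grip_width: 0.503
grip_force: 19.9
```

>>> apply_moves:
  dp:
    - [0, 0, 0]
    - [0, 0, 0]
    - [0, 0, 0]
    - [0, 0, 0]
    - [0, 0, 0]
    - [0, 0, 0]
    - [0, 0, 0]
    - [0, 0, 0]
    - [0, 0, 0]
    - [0, 0, 0]
  twist:
    - [0, 0, 0.1353]
    - [0, 0, 0.1353]
    - [0, 0, 0.1353]
    - [0, 0, 0.1353]
    - [0, 0, 0.1353]
    - [0, 0, 0.1353]
    - [0, 0, 0.1353]
    - [0, 0, 0.1353]
    - [0, 0, 0.1353]
    - [0, 0, 0.1353]
  fingers: [1, 1, 1, 1, 1, 1, 1, 1, 1, 1]

```text
time: 18.35
position: [0.4613, 0.0818, 0.2381]
tool_rot: [-2.341, -2.094, 0.004]
ft_force: [0.5, -0.1, -2.2]
grip_width: 0.501
grip_force: 19.9
```

>>> apply_moves:
  dp:
    - [-0.0381, 0.0046, 0]
    - [-0.0381, 0.0046, 0]
    - [-0.0381, 0.0046, 0]
    - [-0.0381, 0.0046, 0]
    - [-0.0381, 0.0046, 0]
    - [0, 0, 0.04]
    - [0, 0, 0.04]
    - [0, 0, 0.02]
    - [0, 0, 0]
    - [0, 0, 0]
  twist:
    - [0, 0, 0]
    - [0, 0, 0]
    - [0, 0, 0]
    - [0, 0, 0]
    - [0, 0, 0]
    - [0, 0, 0]
    - [0, 0, 0]
    - [0, 0, 0]
    - [0, 0, 0]
    - [0, 0, 0]
  fingers: [1, 1, 1, 1, 1, 1, 1, 1, 1, 1]

```text
time: 19.35
position: [0.4645, -0.1098, 0.1393]
tool_rot: [-2.336, -2.1, 0.002]
ft_force: [0.3, -0.2, -1.8]
grip_width: 0.506
grip_force: 20.0
```

Run:
```python
from h import *
go(.4653,-.1092,.094,83.9)
im=get_image('wrist'); show(im,150,70,350,220,3,'w7')
```

```text
t 19.4 pos [ 0.4645 -0.1098  0.1393] thx 83.9 tilt 0.001 | d [0.0007 0.0008 0.0453] turn 0.000 | d after turn [0.0007 0.0008 0.0453] w 0.506 g 20.0 F [ 0.3 -0.2 -1.8]
```

View pics/w7.png

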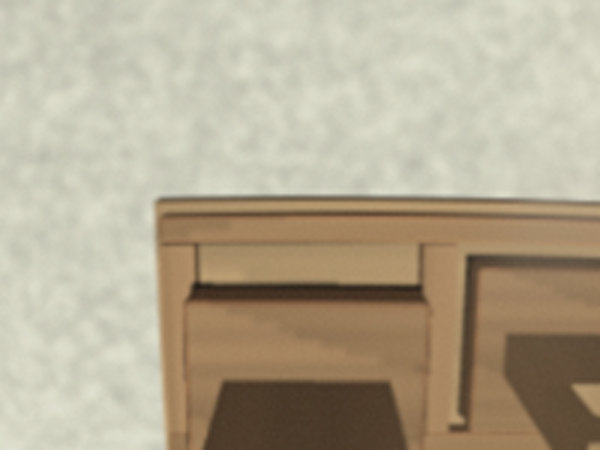

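C lines up like B did, with the block edge at 187–428 and the pocket at 197–421. I lower and release it, then go above the clamp ball.

>>> apply_moves:
  dp:
    - [-0.001, 0, 0.02]
    - [0, 0, 0.016]
    - [0, 0, 0.01]
    - [0, 0, 0]
    - [0, 0, 0]
    - [0, 0, 0]
    - [0, 0, 0]
    - [0, 0, -0.03]
    - [0, 0, -0.05]
    - [0, 0, -0.05]
  twist:
    - [0, 0, 0]
    - [0, 0, 0]
    - [0, 0, 0]
    - [0, 0, 0]
    - [0, 0, 0]
    - [0, 0, 0]
    - [0, 0, 0]
    - [0, 0, 0]
    - [0, 0, 0]
    - [0, 0, 0]
  fingers: [1, 1, 1, 1, 0.3, 0.3, 0.3, 0.3, 0.3, 0.3]

```text
time: 20.4
position: [0.4642, -0.1109, 0.2253]
tool_rot: [-2.336, -2.1, 0.001]
ft_force: [0.7, 0.3, -0.1]
grip_width: 0.697
grip_force: 0.0
```

>>> apply_moves:
  dp:
    - [0, 0, -0.05]
    - [0, 0, -0.05]
    - [-0.0423, 0.0141, 0]
    - [-0.0423, 0.0141, 0]
    - [-0.0423, 0.0141, 0]
    - [-0.0423, 0.0141, 0]
    - [-0.0423, 0.0141, 0]
    - [-0.0423, 0.0141, 0]
    - [0, 0, 0]
    - [0, 0, 0]
  twist:
    - [0, 0, 0]
    - [0, 0, 0]
    - [0, 0, 0]
    - [0, 0, 0]
    - [0, 0, 0]
    - [0, 0, 0]
    - [0, 0, 0]
    - [0, 0, 0]
    - [0, 0, 0]
    - [0, 0, 0]
  fingers: [0, 0, 0, 0, 0, 0, 0, 0, 0, 0]

```text
time: 21.4
position: [0.5215, -0.3732, 0.323]
tool_rot: [-2.338, -2.097, 0.002]
ft_force: [-0.9, 0.8, -0.2]
grip_width: 0.997
grip_force: 0.0
```

Run:
```python
from h import *
go(.5222,-.3714,.099,83.9)
st=ctrl.get_state(); im=get_image('wrist'); s=get_image('scene')
b=s[190:320,150:310]; b=cv2.resize(b,(480,390)); a=cv2.resize(im[40:250,100:400],(600,420))
c=np.zeros((420,1080,3),np.uint8); c[:,:600]=a; c[:390,600:]=b; c=cv2.resize(c,(800,311),interpolation=cv2.INTER_AREA); cv2.imwrite('pics/w8.png',c[...,::-1])
print((np.array(wproj([.5222,-.3714,.118],st))-[100,40])*2*800/1080)
```

```text
t 21.4 pos [ 0.5215 -0.3732  0.323 ] thx 83.8 tilt 0.002 | d [0.002  0.0008 0.224 ] turn -0.002 | d after turn [0.002  0.0008 0.224 ] w 0.997 g 0.0 F [-0.9  0.8 -0.2]
[224.3013998  182.25432261]
```

View pics/w8.png

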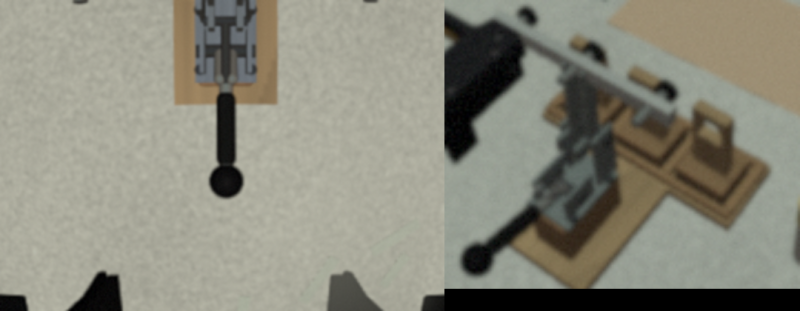

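The ball is at (226,181) against a predicted (224,182), and three stamps stand in the press. I grip the ball and swing the clamp.

>>> apply_moves:
  dp:
    - [0.001, 0.001, 0.05]
    - [0, 0, 0.05]
    - [0, 0, 0.05]
    - [0, 0, 0.05]
    - [0, 0, 0.025]
    - [0, 0, 0]
    - [0, 0, 0]
    - [0, 0, 0]
    - [0, 0, 0]
    - [0, 0, 0]
  twist:
    - [0, 0, 0]
    - [0, 0, 0]
    - [0, 0, 0]
    - [0, 0, 0]
    - [0, 0, 0]
    - [0, 0, 0]
    - [0, 0, 0]
    - [0, 0, 0]
    - [0, 0, 0]
    - [0, 0, 0]
  fingers: [0, 0, 0, 0, 0, 0, 1, 1, 1, 1]
  newtons: 40

```text
time: 22.5
position: [0.524, -0.3717, 0.1003]
tool_rot: [2.334, 2.099, 0.002]
ft_force: [-0.7, -0.2, 0.3]
grip_width: 0.719
grip_force: 0.0
```

>>> apply_moves:
  dp:
    - [0, 0, 0]
    - [0, 0, 0]
    - [0, 0, 0]
    - [0, 0, 0]
    - [0.004, 0, -0.0135]
    - [0.0056, 0, -0.0129]
  twist:
    - [0, 0, 0]
    - [0, 0, 0]
    - [0, 0, 0]
    - [0, 0, 0]
    - [0, 0, 0]
    - [0, 0, 0]
  fingers: [1, 1, 1, 1, 1, 1]

```text
time: 23.1
position: [0.5237, -0.3616, 0.1248]
tool_rot: [-2.336, -2.099, 0.001]
ft_force: [0.6, -0.0, -3.3]
grip_width: 0.32
grip_force: 40.0
```

Run:
```python
from h import *
go(.5222,-.3714,.099,83.9)
```

```text
t 23.1 pos [ 0.5237 -0.3616  0.1248] thx 83.9 tilt 0.001 | d [-0.0099 -0.0004  0.0258] turn -0.000 | d after turn [-0.0099 -0.0004  0.0258] w 0.320 g 40.0 F [ 0.6 -0.  -3.3]
```

>>> apply_moves:
  dp:
    - [0.0071, 0, -0.0121]
    - [0.0086, 0, -0.0111]
    - [0.0098, 0, -0.01]
    - [0.011, 0, -0.0087]
    - [0.012, 0, -0.0073]
    - [0.0128, 0, -0.0058]
  twist:
    - [0, 0, 0]
    - [0, 0, 0]
    - [0, 0, 0]
    - [0, 0, 0]
    - [0, 0, 0]
    - [0, 0, 0]
  fingers: [1, 1, 1, 1, 1, 1]

```text
time: 23.7
position: [0.5301, -0.3002, 0.1807]
tool_rot: [-2.336, -2.1, 0.001]
ft_force: [-0.9, 0.0, -3.5]
grip_width: 0.318
grip_force: 40.0
```

>>> apply_moves:
  dp:
    - [0.0134, 0, -0.0042]
    - [0.0138, 0, -0.0026]
    - [0.014, 0, -0.0009]
    - [0.014, 0, 0.0009]
    - [0.003, 0, 0.0004]
    - [0, 0, 0]
  twist:
    - [0, 0, 0]
    - [0, 0, 0]
    - [0, 0, 0]
    - [0, 0, 0]
    - [0, 0, 0]
    - [0, 0, 0]
  fingers: [1, 1, 1, 1, 1, 1]

```text
time: 24.3
position: [0.5362, -0.2432, 0.1872]
tool_rot: [2.336, 2.1, -0.002]
ft_force: [-4.9, -2.0, 2.7]
grip_width: 0.321
grip_force: 40.1
```

Run:
```python
from h import *
go(.5222,-.3714,.099,83.9)
p=ctrl.get_state()['position']; c=np.array([.5488,-.1181]); xd=np.array([-.1065,-.9943])
x=(p[:2]-c)@xd-.142; z=p[2]+.019-.092; print(x,z,np.hypot(x,z),np.degrees(np.arctan2(z,x)))
```

```text
t 24.3 pos [ 0.5362 -0.2432  0.1872] thx 83.9 tilt 0.001 | d [-0.1289 -0.0003  0.0884] turn 0.000 | d after turn [-0.1289 -0.0002  0.0884] w 0.321 g 40.1 F [-4.9 -2.   2.7]
-0.0162995892581643 0.114178685526097 0.1153362425192195 98.1243723771696
```

>>> apply_moves:
  dp:
    - [0.003, 0, 0.001]
    - [0, 0, 0]
    - [0, 0, 0]
  twist:
    - [0, 0, 0]
    - [0, 0, 0]
    - [0, 0, 0]
  fingers: [1, 1, 1]

```text
time: 24.6
position: [0.5362, -0.2431, 0.1871]
tool_rot: [2.336, 2.095, -0.004]
ft_force: [-5.5, -7.5, 4.6]
grip_width: 0.322
grip_force: 40.1
```

Run:
```python
from h import *
go(.5222,-.3714,.099,83.9)
s=get_image('scene'); t=get_image('top')
a=cv2.resize(s[170:330,150:310],(560,560),interpolation=cv2.INTER_CUBIC); b=cv2.resize(t[150:270,250:330],(240,360),interpolation=cv2.INTER_CUBIC)
c=np.zeros((560,800,3),np.uint8); c[:,:560]=a; c[:360,560:]=b; cv2.imwrite('pics/lock.png',c[...,::-1])
```

```text
t 24.6 pos [ 0.5362 -0.2431  0.1871] thx 83.8 tilt 0.004 | d [-1.287e-01 -1.000e-04  8.870e-02] turn -0.002 | d after turn [-0.1287 -0.0003  0.0887] w 0.322 g 40.1 F [-5.5 -7.5  4.6]
```

View pics/lock.png

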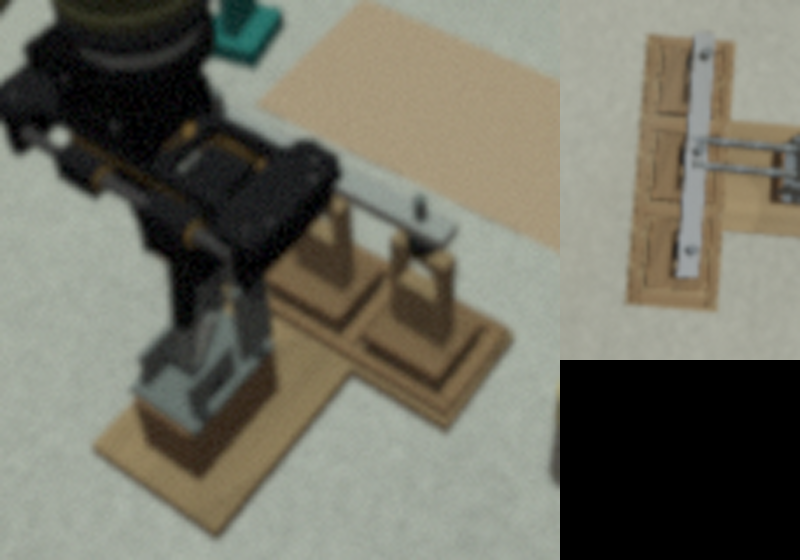

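The bar lies level on the grips and all three blocks sit in their pockets, so the clamp is locked. I hold for over 10 s.

>>> apply_moves:
  dp:
    - [0, 0, 0]
    - [0, 0, 0]
    - [0, 0, 0]
    - [0, 0, 0]
    - [0, 0, 0]
    - [0, 0, 0]
    - [0, 0, 0]
    - [0, 0, 0]
    - [0, 0, 0]
    - [0, 0, 0]
  twist:
    - [0, 0, 0]
    - [0, 0, 0]
    - [0, 0, 0]
    - [0, 0, 0]
    - [0, 0, 0]
    - [0, 0, 0]
    - [0, 0, 0]
    - [0, 0, 0]
    - [0, 0, 0]
    - [0, 0, 0]
  fingers: [1, 1, 1, 1, 1, 1, 1, 1, 1, 1]

```text
time: 25.7
position: [0.5362, -0.2431, 0.1871]
tool_rot: [2.336, 2.095, -0.004]
ft_force: [-5.6, -6.9, 5.9]
grip_width: 0.321
grip_force: 40.1
```

>>> apply_moves:
  dp:
    - [0, 0, 0]
    - [0, 0, 0]
    - [0, 0, 0]
    - [0, 0, 0]
    - [0, 0, 0]
    - [0, 0, 0]
    - [0, 0, 0]
    - [0, 0, 0]
    - [0, 0, 0]
    - [0, 0, 0]
  twist:
    - [0, 0, 0]
    - [0, 0, 0]
    - [0, 0, 0]
    - [0, 0, 0]
    - [0, 0, 0]
    - [0, 0, 0]
    - [0, 0, 0]
    - [0, 0, 0]
    - [0, 0, 0]
    - [0, 0, 0]
  fingers: [1, 1, 1, 1, 1, 1, 1, 1, 1, 1]

```text
time: 26.7
position: [0.5362, -0.2431, 0.1871]
tool_rot: [2.336, 2.095, -0.004]
ft_force: [-6.6, -6.4, 6.4]
grip_width: 0.321
grip_force: 40.1
```

>>> apply_moves:
  dp:
    - [0, 0, 0]
    - [0, 0, 0]
    - [0, 0, 0]
    - [0, 0, 0]
    - [0, 0, 0]
    - [0, 0, 0]
    - [0, 0, 0]
    - [0, 0, 0]
    - [0, 0, 0]
    - [0, 0, 0]
  twist:
    - [0, 0, 0]
    - [0, 0, 0]
    - [0, 0, 0]
    - [0, 0, 0]
    - [0, 0, 0]
    - [0, 0, 0]
    - [0, 0, 0]
    - [0, 0, 0]
    - [0, 0, 0]
    - [0, 0, 0]
  fingers: [1, 1, 1, 1, 1, 1, 1, 1, 1, 1]

```text
time: 27.7
position: [0.5362, -0.2431, 0.1871]
tool_rot: [2.336, 2.095, -0.004]
ft_force: [-6.4, -7.2, 5.7]
grip_width: 0.323
grip_force: 40.1
```

>>> apply_moves:
  dp:
    - [0, 0, 0]
    - [0, 0, 0]
    - [0, 0, 0]
    - [0, 0, 0]
    - [0, 0, 0]
    - [0, 0, 0]
    - [0, 0, 0]
    - [0, 0, 0]
    - [0, 0, 0]
    - [0, 0, 0]
  twist:
    - [0, 0, 0]
    - [0, 0, 0]
    - [0, 0, 0]
    - [0, 0, 0]
    - [0, 0, 0]
    - [0, 0, 0]
    - [0, 0, 0]
    - [0, 0, 0]
    - [0, 0, 0]
    - [0, 0, 0]
  fingers: [1, 1, 1, 1, 1, 1, 1, 1, 1, 1]

```text
time: 28.7
position: [0.5361, -0.2431, 0.1871]
tool_rot: [2.336, 2.095, -0.004]
ft_force: [-6.6, -5.8, 5.3]
grip_width: 0.325
grip_force: 40.1
```

>>> apply_moves:
  dp:
    - [0, 0, 0]
    - [0, 0, 0]
    - [0, 0, 0]
    - [0, 0, 0]
    - [0, 0, 0]
    - [0, 0, 0]
    - [0, 0, 0]
    - [0, 0, 0]
    - [0, 0, 0]
    - [0, 0, 0]
  twist:
    - [0, 0, 0]
    - [0, 0, 0]
    - [0, 0, 0]
    - [0, 0, 0]
    - [0, 0, 0]
    - [0, 0, 0]
    - [0, 0, 0]
    - [0, 0, 0]
    - [0, 0, 0]
    - [0, 0, 0]
  fingers: [1, 1, 1, 1, 1, 1, 1, 1, 1, 1]

```text
time: 29.7
position: [0.5362, -0.2431, 0.1871]
tool_rot: [2.336, 2.095, -0.004]
ft_force: [-5.5, -6.1, 5.9]
grip_width: 0.324
grip_force: 40.1
```

>>> apply_moves:
  dp:
    - [0, 0, 0]
    - [0, 0, 0]
    - [0, 0, 0]
    - [0, 0, 0]
    - [0, 0, 0]
    - [0, 0, 0]
    - [0, 0, 0]
    - [0, 0, 0]
    - [0, 0, 0]
    - [0, 0, 0]
  twist:
    - [0, 0, 0]
    - [0, 0, 0]
    - [0, 0, 0]
    - [0, 0, 0]
    - [0, 0, 0]
    - [0, 0, 0]
    - [0, 0, 0]
    - [0, 0, 0]
    - [0, 0, 0]
    - [0, 0, 0]
  fingers: [1, 1, 1, 1, 1, 1, 1, 1, 1, 1]

```text
time: 30.7
position: [0.5362, -0.2431, 0.1871]
tool_rot: [2.336, 2.095, -0.004]
ft_force: [-6.1, -6.8, 6.3]
grip_width: 0.318
grip_force: 40.1
```

>>> apply_moves:
  dp:
    - [0, 0, 0]
    - [0, 0, 0]
    - [0, 0, 0]
    - [0, 0, 0]
    - [0, 0, 0]
    - [0, 0, 0]
    - [0, 0, 0]
    - [0, 0, 0]
    - [0, 0, 0]
    - [0, 0, 0]
  twist:
    - [0, 0, 0]
    - [0, 0, 0]
    - [0, 0, 0]
    - [0, 0, 0]
    - [0, 0, 0]
    - [0, 0, 0]
    - [0, 0, 0]
    - [0, 0, 0]
    - [0, 0, 0]
    - [0, 0, 0]
  fingers: [1, 1, 1, 1, 1, 1, 1, 1, 1, 1]

```text
time: 31.7
position: [0.5362, -0.2431, 0.1871]
tool_rot: [2.336, 2.095, -0.004]
ft_force: [-7.0, -7.1, 5.5]
grip_width: 0.323
grip_force: 40.1
```

>>> apply_moves:
  dp:
    - [0, 0, 0]
    - [0, 0, 0]
    - [0, 0, 0]
    - [0, 0, 0]
    - [0, 0, 0]
    - [0, 0, 0]
    - [0, 0, 0]
    - [0, 0, 0]
    - [0, 0, 0]
    - [0, 0, 0]
  twist:
    - [0, 0, 0]
    - [0, 0, 0]
    - [0, 0, 0]
    - [0, 0, 0]
    - [0, 0, 0]
    - [0, 0, 0]
    - [0, 0, 0]
    - [0, 0, 0]
    - [0, 0, 0]
    - [0, 0, 0]
  fingers: [1, 1, 1, 1, 1, 1, 1, 1, 1, 1]

```text
time: 32.7
position: [0.5362, -0.2431, 0.1871]
tool_rot: [2.336, 2.095, -0.004]
ft_force: [-6.0, -6.8, 6.1]
grip_width: 0.322
grip_force: 40.1
```

>>> apply_moves:
  dp:
    - [0, 0, 0]
    - [0, 0, 0]
    - [0, 0, 0]
    - [0, 0, 0]
    - [0, 0, 0]
    - [0, 0, 0]
    - [0, 0, 0]
    - [0, 0, 0]
    - [0, 0, 0]
    - [0, 0, 0]
  twist:
    - [0, 0, 0]
    - [0, 0, 0]
    - [0, 0, 0]
    - [0, 0, 0]
    - [0, 0, 0]
    - [0, 0, 0]
    - [0, 0, 0]
    - [0, 0, 0]
    - [0, 0, 0]
    - [0, 0, 0]
  fingers: [1, 1, 1, 1, 1, 1, 1, 1, 1, 1]

```text
time: 33.7
position: [0.5362, -0.2431, 0.1871]
tool_rot: [2.336, 2.095, -0.004]
ft_force: [-6.7, -6.6, 5.5]
grip_width: 0.323
grip_force: 40.1
```

>>> apply_moves:
  dp:
    - [0, 0, 0]
    - [0, 0, 0]
    - [0, 0, 0]
    - [0, 0, 0]
    - [0, 0, 0]
    - [0, 0, 0]
    - [0, 0, 0]
    - [0, 0, 0]
    - [0, 0, 0]
    - [0, 0, 0]
  twist:
    - [0, 0, 0]
    - [0, 0, 0]
    - [0, 0, 0]
    - [0, 0, 0]
    - [0, 0, 0]
    - [0, 0, 0]
    - [0, 0, 0]
    - [0, 0, 0]
    - [0, 0, 0]
    - [0, 0, 0]
  fingers: [1, 1, 1, 1, 1, 1, 1, 1, 1, 1]

```text
time: 34.7
position: [0.5362, -0.2431, 0.1871]
tool_rot: [2.336, 2.095, -0.004]
ft_force: [-5.5, -6.6, 5.9]
grip_width: 0.323
grip_force: 40.1
```

>>> apply_moves:
  dp:
    - [0, 0, 0]
    - [0, 0, 0]
    - [0, 0, 0]
    - [0, 0, 0]
    - [0, 0, 0]
    - [0, 0, 0]
    - [0, 0, 0]
  twist:
    - [0, 0, 0]
    - [0, 0, 0]
    - [0, 0, 0]
    - [0, 0, 0]
    - [0, 0, 0]
    - [0, 0, 0]
    - [0, 0, 0]
  fingers: [1, 1, 1, 1, 1, 1, 1]

```text
time: 35.4
position: [0.5362, -0.2431, 0.1871]
tool_rot: [2.336, 2.095, -0.004]
ft_force: [-6.2, -6.8, 6.0]
grip_width: 0.32
grip_force: 40.1
```

>>> apply_moves:
  dp:
    - [-0.003, 0, -0.001]
    - [-0.003, 0, -0.0004]
    - [-0.014, 0, -0.0009]
    - [-0.014, 0, 0.0009]
    - [-0.0138, 0, 0.0026]
    - [-0.0134, 0, 0.0042]
    - [-0.0128, 0, 0.0058]
    - [-0.012, 0, 0.0073]
  twist:
    - [0, 0, 0]
    - [0, 0, 0]
    - [0, 0, 0]
    - [0, 0, 0]
    - [0, 0, 0]
    - [0, 0, 0]
    - [0, 0, 0]
    - [0, 0, 0]
  fingers: [1, 1, 1, 1, 1, 1, 1, 1]

```text
time: 36.2
position: [0.5278, -0.3228, 0.1671]
tool_rot: [-2.331, -2.099, -0.004]
ft_force: [-6.0, 4.5, 4.0]
grip_width: 0.321
grip_force: 40.1
```

>>> apply_moves:
  dp:
    - [-0.011, 0, 0.0087]
    - [-0.0098, 0, 0.01]
    - [-0.0086, 0, 0.0111]
    - [-0.0071, 0, 0.0121]
    - [-0.0056, 0, 0.0129]
    - [-0.004, 0, 0.0135]
    - [0, 0, 0.001]
    - [0, 0, 0]
    - [0, 0, 0]
    - [0, 0, 0]
  twist:
    - [0, 0, 0]
    - [0, 0, 0]
    - [0, 0, 0]
    - [0, 0, 0]
    - [0, 0, 0]
    - [0, 0, 0]
    - [0, 0, 0]
    - [0, 0, 0]
    - [0, 0, 0]
    - [0, 0, 0]
  fingers: [1, 1, 1, 1, 1, 1, 1, 1, 1, 1]

```text
time: 37.2
position: [0.5229, -0.3706, 0.0977]
tool_rot: [-2.335, -2.1, -0.0]
ft_force: [-4.0, -0.4, -1.2]
grip_width: 0.314
grip_force: 39.8
```

Run:
```python
from h import *
go(.5222,-.3714,.099,83.9)
p=ctrl.get_state()['position']; c=np.array([.5488,-.1181]); xd=np.array([-.1065,-.9943])
x=(p[:2]-c)@xd-.142; z=p[2]+.019-.092; print(x,z,np.hypot(x,z),np.degrees(np.arctan2(z,x)))
```

```text
t 37.2 pos [ 0.5229 -0.3706  0.0977] thx 83.9 tilt 0.001 | d [-0.0009 -0.0006 -0.0013] turn 0.001 | d after turn [-0.0009 -0.0006 -0.0013] w 0.314 g 39.8 F [-4.  -0.4 -1.2]
0.11181775085600273 0.024720912026187716 0.11451782786056332 12.466546911935563
```

The clamp reads 12.5°, fully back. I release the ball, rise and go above stamp A.

>>> apply_moves:
  dp:
    - [0, 0, 0]
    - [0, 0, 0]
    - [0, 0, 0]
    - [0, 0, 0]
    - [0, 0, 0]
    - [0, 0, -0.03]
    - [0, 0, -0.05]
    - [0, 0, -0.05]
    - [0, 0, -0.05]
    - [0, 0, -0.05]
  twist:
    - [0, 0, 0]
    - [0, 0, 0]
    - [0, 0, 0]
    - [0, 0, 0]
    - [0, 0, 0]
    - [0, 0, 0]
    - [0, 0, 0]
    - [0, 0, 0]
    - [0, 0, 0]
    - [0, 0, 0]
  fingers: [0.3, 0.3, 0.3, 0.3, 0.3, 0.3, 0.3, 0.3, 0.3, 0.3]
  newtons: 25

```text
time: 38.2
position: [0.523, -0.3711, 0.33]
tool_rot: [2.335, 2.1, 0.001]
ft_force: [0.7, -0.1, -0.2]
grip_width: 0.702
grip_force: 0.0
```

>>> apply_moves:
  dp:
    - [0.0424, 0.0139, 0]
    - [0.0424, 0.0139, 0]
    - [0.0424, 0.0139, 0]
    - [0.0424, 0.0139, 0]
    - [0.0424, 0.0139, 0]
    - [0.0424, 0.0139, 0]
    - [0, 0, 0]
    - [0, 0, 0]
  twist:
    - [0, 0, 0]
    - [0, 0, 0]
    - [0, 0, 0]
    - [0, 0, 0]
    - [0, 0, 0]
    - [0, 0, 0]
    - [0, 0, 0]
    - [0, 0, 0]
  fingers: [0.3, 0.3, 0.3, 0.3, 0.3, 0.3, 0.3, 0.3]

```text
time: 39.0
position: [0.6335, -0.1252, 0.3272]
tool_rot: [-2.332, -2.105, 0.001]
ft_force: [0.2, 0.2, -0.4]
grip_width: 0.696
grip_force: 0.0
```

Run:
```python
from h import *
go(.6325,-.1268,.092,83.9)
t=get_image('top'); np.save('pics/t9.npy',t)
```

```text
t 39.0 pos [ 0.6335 -0.1252  0.3272] thx 84.1 tilt 0.000 | d [-0.0016 -0.0008  0.2352] turn 0.004 | d after turn [-0.0016 -0.0008  0.2352] w 0.696 g 0.0 F [ 0.2  0.2 -0.4]
```

>>> apply_moves:
  dp:
    - [-0.001, -0.001, 0.05]
    - [0, 0, 0.05]
    - [0, 0, 0.05]
    - [0, 0, 0.05]
    - [0, 0, 0.035]
    - [0, 0, 0]
    - [0, 0, 0]
    - [0, 0, 0]
    - [0, 0, 0]
    - [0, 0, 0]
  twist:
    - [0, 0, 0]
    - [0, 0, 0]
    - [0, 0, 0]
    - [0, 0, 0]
    - [0, 0, 0]
    - [0, 0, 0]
    - [0, 0, 0]
    - [0, 0, 0]
    - [0, 0, 0]
    - [0, 0, 0]
  fingers: [0.3, 0.3, 0.3, 0.3, 0.3, 0.3, 1, 1, 1, 1]
  newtons: 25

```text
time: 40.05
position: [0.6337, -0.1288, 0.0955]
tool_rot: [2.333, 2.098, 0.005]
ft_force: [0.2, -0.4, 7.0]
grip_width: 0.501
grip_force: 25.0
```

>>> apply_moves:
  dp:
    - [0, 0, 0]
    - [0, 0, -0.02]
    - [0, 0, -0.04]
    - [0, 0, -0.04]
    - [0, 0, -0.05]
    - [0, 0, 0]
    - [0, 0, 0]
  twist:
    - [0, 0, 0]
    - [0, 0, 0]
    - [0, 0, 0]
    - [0, 0, 0]
    - [0, 0, 0]
    - [0, 0, -0.0935]
    - [0, 0, -0.0935]
  fingers: [1, 1, 1, 1, 1, 1, 1]

```text
time: 40.75
position: [0.6329, -0.1283, 0.2456]
tool_rot: [2.123, 2.311, 0.005]
ft_force: [0.7, -0.0, -1.7]
grip_width: 0.505
grip_force: 24.9
```

Run:
```python
from h import *
go(.6253,.1863,.169,94.6)
```

```text
t 40.8 pos [ 0.6329 -0.1283  0.2456] thx 94.9 tilt 0.005 | d [0.3141 0.0188 0.0765] turn 0.005 | d after turn [0.3142 0.0173 0.0765] w 0.505 g 24.9 F [ 0.7 -0.  -1.7]
```

>>> apply_moves:
  dp:
    - [0.0449, 0.0025, 0]
    - [0.0449, 0.0025, 0]
    - [0.0449, 0.0025, 0]
    - [0.0449, 0.0025, 0]
    - [0.0449, 0.0025, 0]
    - [0.0449, 0.0025, 0]
    - [0.0449, 0.0025, 0]
    - [0, 0, 0.04]
    - [0, 0, 0.032]
    - [0, 0, 0]
  twist:
    - [0, 0, 0.005]
    - [0, 0, 0]
    - [0, 0, 0]
    - [0, 0, 0]
    - [0, 0, 0]
    - [0, 0, 0]
    - [0, 0, 0]
    - [0, 0, 0]
    - [0, 0, 0]
    - [0, 0, 0]
  fingers: [1, 1, 1, 1, 1, 1, 1, 1, 1, 1]

```text
time: 41.75
position: [0.6216, 0.1865, 0.1657]
tool_rot: [-2.131, -2.302, 0.013]
ft_force: [-0.2, -0.6, -2.5]
grip_width: 0.501
grip_force: 25.0
```

>>> apply_moves:
  dp:
    - [0, 0, 0]
    - [0, 0, 0]
  twist:
    - [0, 0, 0]
    - [0, 0, 0]
  fingers: [1, 1]

```text
time: 41.95
position: [0.6267, 0.1866, 0.1732]
tool_rot: [2.135, 2.302, 0.005]
ft_force: [0.1, -0.6, -1.1]
grip_width: 0.504
grip_force: 25.0
```

Run:
```python
from h import *
go(.6253,.1863,.1715,94.6)
st=ctrl.get_state(); im=get_image('wrist'); s=get_image('scene'); t=get_image('top')
c=np.zeros((600,800,3),np.uint8)
c[:300,:400]=cv2.resize(im[60:240,130:370],(400,300),interpolation=cv2.INTER_CUBIC)
c[:300,400:]=cv2.resize(s[80:230,200:400],(400,300),interpolation=cv2.INTER_CUBIC)
c[300:,:400]=cv2.resize(t[150:285,100:280],(400,300),interpolation=cv2.INTER_CUBIC)
c[300:,400:]=cv2.resize(t[150:270,250:410],(400,300),interpolation=cv2.INTER_CUBIC)
cv2.imwrite('pics/rack.png',c[...,::-1]); np.save('pics/sc.npy',s); np.save('pics/wr.npy',im)
for p in [(.6227,.2192,.18),(.5321,.2115,.18),(.4428,.204,.18)]: print(np.round((np.array(wproj(p,st))-[130,60])*400/240),np.round((np.array(proj('scene',p))-[200,80])*2))
print('eye', np.round((np.array(proj('scene',(.6253,.1863,.175)))-[200,80])*2))
```

```text
t 42.0 pos [0.6267 0.1866 0.1732] thx 94.3 tilt 0.004 | d [-0.0002 -0.0014  0.0017] turn -0.005 | d after turn [-0.0002 -0.0014  0.0017] w 0.504 g 25.0 F [ 0.1 -0.6 -1.1]
[197. 218.] [249. 119.]
[-54. 220.] [188. 105.]
[-215.  221.] [131.  91.]
eye [242. 135.]
```

View pics/rack.png

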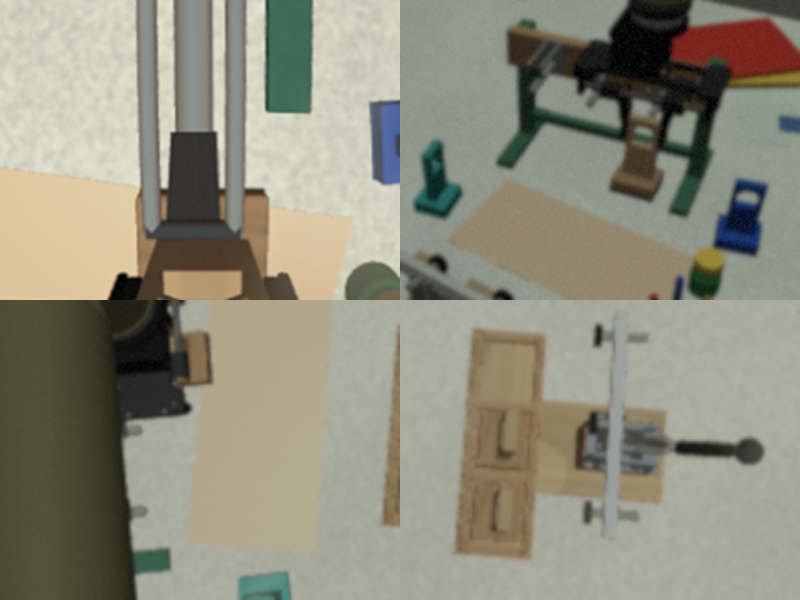

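The wrist view shows the peg at column 193 and the stamp centre at 203, so I need about −3 mm in tool y. B and C still stand in their pockets and the clamp is open. I push on.

>>> apply_moves:
  dp:
    - [0.005, -0.0028, 0]
    - [0.01, 0, 0]
    - [0.01, 0, 0]
    - [0.01, 0, 0]
    - [0.01, 0, 0]
    - [0.01, 0, 0]
    - [0.01, 0, 0]
    - [0, 0, 0]
  twist:
    - [0, 0, 0]
    - [0, 0, 0]
    - [0, 0, 0]
    - [0, 0, 0]
    - [0, 0, 0]
    - [0, 0, 0]
    - [0, 0, 0]
    - [0, 0, 0]
  fingers: [1, 1, 1, 1, 1, 1, 1, 1]

```text
time: 42.9
position: [0.6168, 0.2542, 0.1703]
tool_rot: [-2.131, -2.307, -0.001]
ft_force: [0.0, 0.2, -1.2]
grip_width: 0.503
grip_force: 25.0
```

>>> apply_moves:
  dp:
    - [0.01, 0, 0]
    - [0.01, 0, 0]
    - [0.006, 0, 0]
    - [0, 0, 0]
    - [0, 0, 0]
  twist:
    - [0, 0, 0]
    - [0, 0, 0]
    - [0, 0, 0]
    - [0, 0, 0]
    - [0, 0, 0]
  fingers: [1, 1, 1, 1, 1]

```text
time: 43.4
position: [0.6155, 0.2772, 0.1706]
tool_rot: [2.135, 2.304, -0.0]
ft_force: [-0.3, 0.3, -2.1]
grip_width: 0.507
grip_force: 25.0
```

Run:
```python
from h import *
go(.6181,.2760,.1715,94.6)
```

```text
t 43.4 pos [0.6155 0.2772 0.1706] thx 94.4 tilt 0.000 | d [-0.0014  0.0025 -0.0009] turn -0.004 | d after turn [-0.0014  0.0025 -0.0009] w 0.507 g 25.0 F [-0.3  0.3 -2.1]
```

>>> apply_moves:
  dp:
    - [0, 0, 0.003]
    - [0, 0, 0.001]
    - [0, 0, 0]
    - [0, 0, 0]
    - [0, 0, 0]
    - [0, 0, 0]
    - [0, 0, 0]
    - [0, 0, 0]
    - [0, 0, -0.02]
    - [0, 0, -0.03]
  twist:
    - [0, 0, 0]
    - [0, 0, 0]
    - [0, 0, 0]
    - [0, 0, 0]
    - [0, 0, 0]
    - [0, 0, 0]
    - [0, 0, 0]
    - [0, 0, 0]
    - [0, 0, 0]
    - [0, 0, 0]
  fingers: [1, 1, 1, 0.5, 0.45, 0.4, 0.3, 0.3, 0.3, 0.3]

```text
time: 44.4
position: [0.614, 0.2769, 0.2146]
tool_rot: [-2.134, -2.303, 0.007]
ft_force: [-0.6, 0.1, 0.7]
grip_width: 0.695
grip_force: 0.0
```

>>> apply_moves:
  dp:
    - [0, 0, -0.04]
    - [0, 0, -0.04]
    - [0, 0, -0.04]
    - [0, 0, 0]
  twist:
    - [0, 0, 0]
    - [0, 0, 0]
    - [0, 0, 0]
    - [0, 0, 0]
  fingers: [0.3, 0.3, 0.3, 0.3]

```text
time: 44.8
position: [0.6178, 0.2778, 0.3437]
tool_rot: [2.133, 2.301, 0.016]
ft_force: [0.1, 0.0, 0.4]
grip_width: 0.698
grip_force: 0.0
```

Run:
```python
from h import *
go(.5495,-.1181,.094,83.9)
```

```text
t 44.8 pos [0.6178 0.2778 0.3437] thx 94.4 tilt 0.011 | d [-0.3906 -0.1007  0.247 ] turn 0.183 | d after turn [-0.4024 -0.0281  0.247 ] w 0.698 g 0.0 F [0.1 0.  0.4]
```

>>> apply_moves:
  dp:
    - [0, 0, 0]
    - [0, 0, 0]
    - [-0.0447, -0.0031, 0]
    - [-0.0447, -0.0031, 0]
    - [-0.0447, -0.0031, 0]
    - [-0.0447, -0.0031, 0]
    - [-0.0447, -0.0031, 0]
    - [-0.0447, -0.0031, 0]
    - [-0.0447, -0.0031, 0]
    - [-0.0447, -0.0031, 0]
  twist:
    - [0, 0, 0.0915]
    - [0, 0, 0.0915]
    - [0, 0, 0]
    - [0, 0, 0]
    - [0, 0, 0]
    - [0, 0, 0]
    - [0, 0, 0]
    - [0, 0, 0]
    - [0, 0, 0]
    - [0, 0, 0]
  fingers: [0.3, 0.3, 0.3, 0.3, 0.3, 0.3, 0.3, 0.3, 0.3, 0.3]

```text
time: 45.8
position: [0.5519, -0.0772, 0.336]
tool_rot: [-2.336, -2.1, -0.0]
ft_force: [1.2, -1.1, 0.2]
grip_width: 0.698
grip_force: 0.0
```

>>> apply_moves:
  dp:
    - [-0.0447, -0.0031, 0]
    - [0, 0, 0.05]
    - [0, 0, 0.04]
    - [0, 0, 0]
    - [0, 0, 0]
    - [0, 0, 0]
  twist:
    - [0, 0, 0]
    - [0, 0, 0]
    - [0, 0, 0]
    - [0, 0, 0]
    - [0, 0, 0]
    - [0, 0, 0]
  fingers: [0.3, 0.3, 0.3, 0.3, 0.3, 0.3]

```text
time: 46.4
position: [0.5463, -0.1197, 0.2489]
tool_rot: [2.334, 2.099, 0.004]
ft_force: [0.2, -0.1, 0.3]
grip_width: 0.698
grip_force: 0.0
```

Run:
```python
from h import *
go(.5490,-.1181,.093,83.9)
# A-hang check: red/wood mask in the scene crop around the hung stamp
s=get_image('scene'); np.save('pics/sc2.npy',s)
u=np.array([-.0802,.9968,0]); v=np.array([.9968,.0802,0]); b=np.array([.6163,.2762,.084])
n=np.array
f=lambda a,c,z:np.round(proj('scene',b+u*a+v*c+[0,0,z])).astype(int)
for nm,q in dict(top=(-.007,0,.108),eyeL=(-.007,-.019,.087),eyeR=(-.007,.019,.087),below=(-.007,0,.05),blockfront=(-.028,0,.012),blockL=(-.028,-.026,.012),blockR=(-.028,.026,.012),left_out=(-.028,-.045,.012),right_out=(-.028,.045,.012),under=(-.028,0,-.012)).items():
    x,y=f(*q); print(nm,(x,y),s[y-1:y+2,x-1:x+2].reshape(-1,3).mean(0).round())
```

```text
t 46.4 pos [ 0.5463 -0.1197  0.2489] thx 83.9 tilt 0.004 | d [0.0019 0.002  0.1559] turn 0.000 | d after turn [0.0019 0.002  0.1559] w 0.698 g 0.0 F [ 0.2 -0.1  0.3]
top (np.int64(330), np.int64(126)) [78. 75. 62.]
eyeL (np.int64(323), np.int64(131)) [78. 73. 61.]
eyeR (np.int64(335), np.int64(134)) [88. 82. 69.]
below (np.int64(327), np.int64(143)) [64. 51. 36.]
blockfront (np.int64(324), np.int64(157)) [56. 45. 34.]
blockL (np.int64(316), np.int64(155)) [67. 61. 50.]
blockR (np.int64(332), np.int64(159)) [56. 47. 35.]
left_out (np.int64(310), np.int64(153)) [148. 155. 143.]
right_out (np.int64(339), np.int64(161)) [156. 164. 152.]
under (np.int64(323), np.int64(163)) [154. 162. 149.]
```

>>> apply_moves:
  dp:
    - [0.001, 0.001, 0.05]
    - [0, 0, 0.05]
    - [0, 0, 0.03]
    - [0, 0, 0.015]
    - [0, 0, 0.01]
    - [0, 0, 0]
    - [0, 0, 0]
    - [0, 0, 0]
    - [0, 0, 0]
  twist:
    - [0, 0, 0]
    - [0, 0, 0]
    - [0, 0, 0]
    - [0, 0, 0]
    - [0, 0, 0]
    - [0, 0, 0]
    - [0, 0, 0]
    - [0, 0, 0]
    - [0, 0, 0]
  fingers: [0.3, 0.3, 0.3, 0.3, 0.3, 0.3, 0.3, 0.3, 0.3]

```text
time: 47.35
position: [0.5468, -0.119, 0.0929]
tool_rot: [2.336, 2.099, 0.003]
ft_force: [0.0, 0.2, 0.1]
grip_width: 0.696
grip_force: 0.0
```

>>> apply_moves:
  dp:
    - [0, 0, 0]
    - [0, 0, 0]
    - [0, 0, 0]
    - [0, 0, 0]
    - [0, 0, 0]
    - [0, 0, 0]
  twist:
    - [0, 0, 0]
    - [0, 0, 0]
    - [0, 0, 0]
    - [0, 0, 0]
    - [0, 0, 0]
    - [0, 0, 0]
  fingers: [1, 1, 1, 1, 1, 1]

```text
time: 47.95
position: [0.5464, -0.1189, 0.0919]
tool_rot: [2.336, 2.099, 0.001]
ft_force: [1.8, -0.4, 2.1]
grip_width: 0.504
grip_force: 24.7
```

>>> apply_moves:
  dp:
    - [0, 0, -0.02]
    - [0, 0, -0.04]
    - [0, 0, -0.04]
    - [0, 0, -0.05]
    - [0, 0, 0]
    - [0, 0, 0]
    - [0, 0, 0]
    - [0, 0, 0]
  twist:
    - [0, 0, 0]
    - [0, 0, 0]
    - [0, 0, 0]
    - [0, 0, 0]
    - [0, 0, -0.0935]
    - [0, 0, -0.0935]
    - [0, 0, 0]
    - [0, 0, 0]
  fingers: [1, 1, 1, 1, 1, 1, 1, 1]

```text
time: 48.75
position: [0.5452, -0.1188, 0.2408]
tool_rot: [-2.132, -2.305, 0.002]
ft_force: [0.6, 0.8, -1.6]
grip_width: 0.507
grip_force: 24.7
```

Run:
```python
from h import *
go(.5320,.1784,.1705,94.6)
```

```text
t 48.8 pos [ 0.5452 -0.1188  0.2408] thx 94.5 tilt 0.002 | d [0.2973 0.0101 0.0704] turn -0.003 | d after turn [0.2972 0.0108 0.0704] w 0.507 g 24.7 F [ 0.6  0.8 -1.6]
```

>>> apply_moves:
  dp:
    - [0.0425, 0.0015, 0]
    - [0.0425, 0.0015, 0]
    - [0.0425, 0.0015, 0]
    - [0.0425, 0.0015, 0]
    - [0.0425, 0.0015, 0]
    - [0.0425, 0.0015, 0]
    - [0.0425, 0.0015, 0]
    - [0, 0, 0.04]
    - [0, 0, 0.032]
    - [0, 0, 0]
  twist:
    - [0, 0, 0]
    - [0, 0, 0]
    - [0, 0, 0]
    - [0, 0, 0]
    - [0, 0, 0]
    - [0, 0, 0]
    - [0, 0, 0]
    - [0, 0, 0]
    - [0, 0, 0]
    - [0, 0, 0]
  fingers: [1, 1, 1, 1, 1, 1, 1, 1, 1, 1]

```text
time: 49.75
position: [0.5287, 0.1774, 0.1643]
tool_rot: [-2.129, -2.305, 0.016]
ft_force: [-1.2, -0.1, -2.0]
grip_width: 0.501
grip_force: 25.0
```

>>> apply_moves:
  dp:
    - [0, 0, 0]
    - [0, 0, 0]
    - [0, 0, 0]
    - [0, 0, 0]
  twist:
    - [0, 0, 0]
    - [0, 0, 0]
    - [0, 0, 0]
    - [0, 0, 0]
  fingers: [1, 1, 1, 1]

```text
time: 50.15
position: [0.5335, 0.1786, 0.1711]
tool_rot: [2.131, 2.307, 0.004]
ft_force: [-0.2, 0.1, -2.0]
grip_width: 0.504
grip_force: 25.0
```

Run:
```python
from h import *
go(.5320,.1784,.169,94.6)
im=get_image('wrist'); 
# bright rods/peg profile across columns, compare with first hang picture (rods at cols 219,271.6; peg 246)
a=np.load('pics/wr.npy')
for r in(70,100,120):
    print(r,'A',a[r,205:290:3].mean(1).astype(int)); print(r,'B',im[r,205:290:3].mean(1).astype(int))
```

```text
t 50.1 pos [0.5335 0.1786 0.1711] thx 94.5 tilt 0.003 | d [-0.0001 -0.0015  0.0021] turn -0.001 | d after turn [-0.0001 -0.0015  0.0021] w 0.504 g 25.0 F [-0.2  0.1 -2. ]
70 A [204 205 174 133 142 132 111 210 213 209 102 123 133 143 139 134 130 104
 207 206 120 132 142 131 146 216 212 206 115]
70 B [214 218 214 217 218 198 132 148 142 109 219 220 178 117 134 142 149 145
 141 130 143 215 215 212 118 146 146 124 213]
100 A [208 210 204 127 142 135 105 202 197 204 110 122 134 143 141 134 130 106
 208 204 126 131 144 134 150 213 211 208 112]
100 B [214 214 223 222 217 198 130 148 145 112 220 217 209 114 134 145 151 145
 142 130 154 216 219 211 121 148 147 123 219]
120 A [205 206 210 120 143 137 105 203 209 216 114 121 133 143 141 136 132 105
 203 211 145 132 143 134 148 204 203 206  96]
120 B [215 213 212 210 212 208 128 148 145 113 206 216 203 114 133 143 151 147
 143 130 172 218 215 194 124 148 148 123 219]
```

The peg is centred at column ≈253 against the camera centre of 251, so it is aligned. I push on.

>>> apply_moves:
  dp:
    - [0.005, 0, 0.001]
    - [0.01, 0, 0]
    - [0.01, 0, 0]
    - [0.01, 0, 0]
    - [0.01, 0, 0]
    - [0.01, 0, 0]
    - [0.01, 0, 0]
    - [0.01, 0, 0]
    - [0.01, 0, 0]
    - [0.005, 0, 0]
  twist:
    - [0, 0, 0]
    - [0, 0, 0]
    - [0, 0, 0]
    - [0, 0, 0]
    - [0, 0, 0]
    - [0, 0, 0]
    - [0, 0, 0]
    - [0, 0, 0]
    - [0, 0, 0]
    - [0, 0, 0]
  fingers: [1, 1, 1, 1, 1, 1, 1, 1, 1, 1]

```text
time: 51.2
position: [0.5251, 0.2698, 0.1686]
tool_rot: [-2.129, -2.31, -0.0]
ft_force: [0.4, 0.5, -1.9]
grip_width: 0.504
grip_force: 25.0
```

>>> apply_moves:
  dp:
    - [0, 0, 0]
    - [0, 0, 0]
    - [0, 0, 0]
  twist:
    - [0, 0, 0]
    - [0, 0, 0]
    - [0, 0, 0]
  fingers: [1, 1, 1]

```text
time: 51.5
position: [0.5256, 0.2675, 0.1687]
tool_rot: [2.132, 2.307, -0.0]
ft_force: [0.5, -0.3, -1.5]
grip_width: 0.504
grip_force: 25.0
```

Run:
```python
from h import *
go(.525,.2681,.164,94.6)
```

```text
t 51.5 pos [0.5256 0.2675 0.1687] thx 94.5 tilt 0.000 | d [ 0.0007 -0.0006  0.0047] turn -0.001 | d after turn [ 0.0007 -0.0006  0.0047] w 0.504 g 25.0 F [ 0.5 -0.3 -1.5]
```

>>> apply_moves:
  dp:
    - [0.002, 0, 0.002]
    - [0, 0, 0.002]
    - [0, 0, 0]
    - [0, 0, 0]
    - [0, 0, 0]
    - [0, 0, 0]
    - [0, 0, 0]
    - [0, 0, 0]
    - [0, 0, -0.02]
    - [0, 0, -0.03]
  twist:
    - [0, 0, 0]
    - [0, 0, 0]
    - [0, 0, 0]
    - [0, 0, 0]
    - [0, 0, 0]
    - [0, 0, 0]
    - [0, 0, 0]
    - [0, 0, 0]
    - [0, 0, 0]
    - [0, 0, 0]
  fingers: [1, 1, 1, 0.5, 0.45, 0.4, 0.3, 0.3, 0.3, 0.3]

```text
time: 52.5
position: [0.524, 0.2696, 0.2133]
tool_rot: [-2.13, -2.308, 0.006]
ft_force: [0.0, -0.0, 0.3]
grip_width: 0.694
grip_force: 0.0
```

>>> apply_moves:
  dp:
    - [0, 0, -0.04]
    - [0, 0, -0.04]
    - [0, 0, -0.04]
    - [0, 0, 0]
    - [0, 0, 0]
  twist:
    - [0, 0, 0]
    - [0, 0, 0]
    - [0, 0, 0]
    - [0, 0, 0]
    - [0, 0, 0]
  fingers: [0.3, 0.3, 0.3, 0.3, 0.3]

```text
time: 53.0
position: [0.5257, 0.2704, 0.3357]
tool_rot: [2.131, 2.308, 0.004]
ft_force: [0.3, -0.9, -0.5]
grip_width: 0.7
grip_force: 0.0
```

Run:
```python
from h import *
go(.4650,-.1095,.246,83.9)
```

```text
t 53.0 pos [0.5257 0.2704 0.3357] thx 94.6 tilt 0.002 | d [-0.3739 -0.091   0.089 ] turn 0.186 | d after turn [-0.3843 -0.0202  0.089 ] w 0.700 g 0.0 F [ 0.3 -0.9 -0.5]
```

>>> apply_moves:
  dp:
    - [0, 0, 0]
    - [0, 0, 0]
    - [-0.048, -0.0025, 0]
    - [-0.048, -0.0025, 0]
    - [-0.048, -0.0025, 0]
    - [-0.048, -0.0025, 0]
    - [-0.048, -0.0025, 0]
    - [-0.048, -0.0025, 0]
    - [-0.048, -0.0025, 0]
    - [-0.048, -0.0025, 0]
  twist:
    - [0, 0, 0.093]
    - [0, 0, 0.093]
    - [0, 0, 0]
    - [0, 0, 0]
    - [0, 0, 0]
    - [0, 0, 0]
    - [0, 0, 0]
    - [0, 0, 0]
    - [0, 0, 0]
    - [0, 0, 0]
  fingers: [0.3, 0.3, 0.3, 0.3, 0.3, 0.3, 0.3, 0.3, 0.3, 0.3]

```text
time: 54.0
position: [0.4633, -0.1111, 0.333]
tool_rot: [-2.334, -2.1, 0.002]
ft_force: [0.8, 1.3, 0.1]
grip_width: 0.702
grip_force: 0.0
```

>>> apply_moves:
  dp:
    - [0, 0, 0.05]
    - [0, 0, 0.04]
    - [0, 0, 0]
    - [0, 0, 0]
    - [0, 0, 0]
    - [0, 0, 0]
  twist:
    - [0, 0, 0]
    - [0, 0, 0]
    - [0, 0, 0]
    - [0, 0, 0]
    - [0, 0, 0]
    - [0, 0, 0]
  fingers: [0.3, 0.3, 0.3, 0.3, 0.3, 0.3]

```text
time: 54.6
position: [0.4661, -0.1094, 0.2465]
tool_rot: [2.334, 2.1, 0.004]
ft_force: [0.3, -0.5, -0.7]
grip_width: 0.699
grip_force: 0.0
```

Run:
```python
from h import *
go(.4650,-.1098,.093,83.9)
st=ctrl.get_state(); im=get_image('wrist')
p0=np.array([.465,-.1098]); yd=np.array([.9943,-.1065])
for nm,z in(('griptop',.124),):
    for c in(-.03,-.018,0,.018,.03):
        x,y=np.round(wproj([*(p0+yd*c),z],st)).astype(int); print(c,(x,y),im[y-1:y+2,x-1:x+2].reshape(-1,3).mean(0).round())
```

```text
t 54.6 pos [ 0.4661 -0.1094  0.2465] thx 84.0 tilt 0.003 | d [-0.0006 -0.0015  0.1535] turn 0.001 | d after turn [-0.0006 -0.0015  0.1535] w 0.699 g 0.0 F [ 0.3 -0.5 -0.7]
-0.03 (np.int64(219), np.int64(183)) [151. 120.  86.]
-0.018 (np.int64(231), np.int64(183)) [157. 132.  96.]
0 (np.int64(249), np.int64(183)) [158. 133.  97.]
0.018 (np.int64(267), np.int64(183)) [160. 135.  99.]
0.03 (np.int64(279), np.int64(183)) [145. 115.  83.]
```

Stamp C is in place: bright wood at the predicted grip top. I grasp it.

>>> apply_moves:
  dp:
    - [0, -0.001, 0.05]
    - [0, 0, 0.05]
    - [0, 0, 0.03]
    - [0, 0, 0.013]
    - [0, 0, 0.01]
    - [0, 0, 0]
    - [0, 0, 0]
    - [0, 0, 0]
    - [0, 0, 0]
  twist:
    - [0, 0, 0]
    - [0, 0, 0]
    - [0, 0, 0]
    - [0, 0, 0]
    - [0, 0, 0]
    - [0, 0, 0]
    - [0, 0, 0]
    - [0, 0, 0]
    - [0, 0, 0]
  fingers: [0.3, 0.3, 0.3, 0.3, 0.3, 0.3, 0.3, 0.3, 0.3]

```text
time: 55.55
position: [0.4647, -0.1094, 0.0927]
tool_rot: [2.335, 2.1, 0.003]
ft_force: [-0.1, -0.3, 0.1]
grip_width: 0.697
grip_force: 0.0
```

>>> apply_moves:
  dp:
    - [0, 0, 0]
    - [0, 0, 0]
    - [0, 0, 0]
    - [0, 0, 0]
    - [0, 0, 0]
    - [0, 0, 0]
  twist:
    - [0, 0, 0]
    - [0, 0, 0]
    - [0, 0, 0]
    - [0, 0, 0]
    - [0, 0, 0]
    - [0, 0, 0]
  fingers: [1, 1, 1, 1, 1, 1]

```text
time: 56.15
position: [0.4641, -0.1094, 0.0918]
tool_rot: [2.336, 2.1, 0.001]
ft_force: [0.6, -0.5, 1.5]
grip_width: 0.5
grip_force: 24.9
```

>>> apply_moves:
  dp:
    - [0, 0, -0.02]
    - [0, 0, -0.04]
    - [0, 0, -0.04]
    - [0, 0, -0.05]
    - [0, 0, 0]
    - [0, 0, 0]
    - [0, 0, 0]
    - [0, 0, 0]
  twist:
    - [0, 0, 0]
    - [0, 0, 0]
    - [0, 0, 0]
    - [0, 0, 0]
    - [0, 0, -0.0935]
    - [0, 0, -0.0935]
    - [0, 0, 0]
    - [0, 0, 0]
  fingers: [1, 1, 1, 1, 1, 1, 1, 1]

```text
time: 56.95
position: [0.4631, -0.1093, 0.2409]
tool_rot: [-2.131, -2.306, 0.002]
ft_force: [0.1, 0.9, -2.5]
grip_width: 0.503
grip_force: 24.9
```

Run:
```python
from h import *
go(.4430,.1709,.169,94.6)
```

```text
t 57.0 pos [ 0.4631 -0.1093  0.2409] thx 94.5 tilt 0.002 | d [0.2809 0.0021 0.072 ] turn -0.001 | d after turn [0.2809 0.0025 0.072 ] w 0.503 g 24.9 F [ 0.1  0.9 -2.5]
```

>>> apply_moves:
  dp:
    - [0.0401, 0.0003, 0]
    - [0.0401, 0.0003, 0]
    - [0.0401, 0.0003, 0]
    - [0.0401, 0.0003, 0]
    - [0.0401, 0.0003, 0]
    - [0.0401, 0.0003, 0]
    - [0.0401, 0.0003, 0]
    - [0, 0, 0.04]
    - [0, 0, 0.032]
    - [0, 0, 0]
  twist:
    - [0, 0, 0]
    - [0, 0, 0]
    - [0, 0, 0]
    - [0, 0, 0]
    - [0, 0, 0]
    - [0, 0, 0]
    - [0, 0, 0]
    - [0, 0, 0]
    - [0, 0, 0]
    - [0, 0, 0]
  fingers: [1, 1, 1, 1, 1, 1, 1, 1, 1, 1]

```text
time: 57.95
position: [0.4394, 0.169, 0.1648]
tool_rot: [-2.129, -2.307, 0.016]
ft_force: [-1.0, -1.2, -1.3]
grip_width: 0.505
grip_force: 25.0
```

>>> apply_moves:
  dp:
    - [0, 0, 0]
    - [0, 0, 0]
    - [0, 0, 0]
    - [0, 0, 0]
  twist:
    - [0, 0, 0]
    - [0, 0, 0]
    - [0, 0, 0]
    - [0, 0, 0]
  fingers: [1, 1, 1, 1]

```text
time: 58.35
position: [0.4439, 0.1708, 0.171]
tool_rot: [2.13, 2.309, 0.004]
ft_force: [-0.3, 0.1, -2.0]
grip_width: 0.505
grip_force: 25.0
```

Run:
```python
from h import *
go(.4430,.1709,.169,94.6)
im=get_image('wrist')
for r in(70,100,120): print(r,im[r,205:290:3].mean(1).astype(int))
```

```text
t 58.4 pos [0.4439 0.1708 0.171 ] thx 94.6 tilt 0.003 | d [ 0.0002 -0.0009  0.002 ] turn 0.000 | d after turn [ 0.0002 -0.0009  0.002 ] w 0.505 g 25.0 F [-0.3  0.1 -2. ]
70 [ 85  76 171 204 208 185 131 145 137 105 217 206 167 114 132 140 147 140
 140 126 145 212 209 189 119 143 141 118 214]
100 [ 86  81 146 206 205 192 130 145 138 107 211 208 181 114 132 139 147 140
 138 124 160 211 207 201 122 143 141 120 210]
120 [ 88  85 129 218 213 209 126 146 141 104 217 211 194 114 131 141 147 142
 138 123 176 215 213 178 122 145 141 117 209]
```

The peg is centred again, with the same profile as before. I push on 88 mm and hang it.

>>> apply_moves:
  dp:
    - [0.006, 0, 0.001]
    - [0.01, 0, 0]
    - [0.01, 0, 0]
    - [0.01, 0, 0]
    - [0.01, 0, 0]
    - [0.01, 0, 0]
    - [0.01, 0, 0]
    - [0.01, 0, 0]
    - [0.01, 0, 0]
    - [0.006, 0, 0]
  twist:
    - [0, 0, 0]
    - [0, 0, 0]
    - [0, 0, 0]
    - [0, 0, 0]
    - [0, 0, 0]
    - [0, 0, 0]
    - [0, 0, 0]
    - [0, 0, 0]
    - [0, 0, 0]
    - [0, 0, 0]
  fingers: [1, 1, 1, 1, 1, 1, 1, 1, 1, 1]

```text
time: 59.4
position: [0.4354, 0.2636, 0.1686]
tool_rot: [-2.128, -2.31, -0.0]
ft_force: [-0.6, 0.2, -1.9]
grip_width: 0.504
grip_force: 25.0
```

>>> apply_moves:
  dp:
    - [0, 0, 0]
    - [0, 0, 0]
    - [0, 0, 0]
  twist:
    - [0, 0, 0]
    - [0, 0, 0]
    - [0, 0, 0]
  fingers: [1, 1, 1]

```text
time: 59.7
position: [0.4359, 0.2617, 0.1687]
tool_rot: [2.131, 2.309, -0.0]
ft_force: [0.1, -0.2, -1.6]
grip_width: 0.503
grip_force: 25.0
```

Run:
```python
from h import *
go(.4357,.2606,.164,94.6)
```

```text
t 59.7 pos [0.4359 0.2617 0.1687] thx 94.6 tilt 0.000 | d [-0.001  -0.0003  0.0047] turn -0.000 | d after turn [-0.001  -0.0003  0.0047] w 0.503 g 25.0 F [ 0.1 -0.2 -1.6]
```

>>> apply_moves:
  dp:
    - [0.001, 0, 0.002]
    - [0, 0, 0.002]
    - [0, 0, 0]
    - [0, 0, 0]
    - [0, 0, 0]
    - [0, 0, 0]
    - [0, 0, 0]
    - [0, 0, 0]
    - [0, 0, -0.02]
    - [0, 0, -0.03]
  twist:
    - [0, 0, 0]
    - [0, 0, 0]
    - [0, 0, 0]
    - [0, 0, 0]
    - [0, 0, 0]
    - [0, 0, 0]
    - [0, 0, 0]
    - [0, 0, 0]
    - [0, 0, 0]
    - [0, 0, 0]
  fingers: [1, 1, 1, 0.5, 0.45, 0.4, 0.3, 0.3, 0.3, 0.3]

```text
time: 60.7
position: [0.4345, 0.2625, 0.2136]
tool_rot: [-2.129, -2.309, 0.006]
ft_force: [0.4, 0.1, -0.2]
grip_width: 0.694
grip_force: 0.0
```

>>> apply_moves:
  dp:
    - [0, 0, -0.04]
    - [0, 0, -0.04]
    - [0, 0, -0.04]
    - [-0.045, 0.01, 0]
    - [-0.045, 0.01, 0]
    - [-0.045, 0.01, 0]
    - [-0.045, 0.01, 0]
    - [-0.045, 0.01, 0]
    - [0, 0, 0]
    - [0, 0, 0]
  twist:
    - [0, 0, 0]
    - [0, 0, 0]
    - [0, 0, 0]
    - [0, 0, 0]
    - [0, 0, 0]
    - [0, 0, 0]
    - [0, 0, 0]
    - [0, 0, 0]
    - [0, 0, 0]
    - [0, 0, 0]
  fingers: [0.3, 0.3, 0.3, 0.3, 0.3, 0.3, 0.3, 0.3, 0.3, 0.3]

```text
time: 61.7
position: [0.5038, 0.042, 0.3348]
tool_rot: [-2.133, -2.306, -0.001]
ft_force: [-0.5, 0.5, -0.4]
grip_width: 0.698
grip_force: 0.0
```

Run:
```python
from h import *
go(.5,.05,.33,94.6)
st=ctrl.get_state(); im=get_image('wrist'); s=get_image('scene'); t=get_image('top'); t0=np.load('pics/top0.npy')
np.save('pics/f.npy',np.stack([im,s,t]))
u=np.array([-.0802,.9968,0]); v=np.array([.9968,.0802,0])
# where is the grip top face? scan along the peg axis in the wrist picture, at z of grip top (.196), beside the flap (lateral 16 mm)
for nm,tip in dict(hi=(.6202,.219,0),mid=(.5296,.2113,0),lo=(.4403,.2038,0)).items():
  for lat in(-.017,.017):
    row=[]
    for k in range(-10,80,4):
        x,y=np.round(wproj(np.array(tip)+u*k/1e3+v*lat+[0,0,.196],st)).astype(int)
        row.append(tuple(im[y-1:y+2,x-1:x+2].reshape(-1,3).mean(0).astype(int)[[0,2]]) if 1<x<510 and 1<y<382 else None)
    print(nm,lat,[f'{a[0]}/{a[1]}' if a else '-' for a in row])
```

```text
t 61.7 pos [0.5038 0.042  0.3348] thx 94.5 tilt 0.001 | d [ 0.0083 -0.0031  0.0048] turn -0.002 | d after turn [ 0.0083 -0.0031  0.0048] w 0.698 g 0.0 F [-0.5  0.5 -0.4]
hi -0.017 ['69/81', '67/80', '62/74', '62/42', '125/71', '139/81', '134/78', '132/77', '99/57', '72/41', '-', '-', '-', '-', '-', '-', '-', '-', '-', '-', '-', '-', '-']
hi 0.017 ['184/169', '174/160', '174/159', '179/164', '179/164', '178/163', '104/95', '80/75', '175/160', '172/158', '173/159', '-', '-', '-', '-', '-', '-', '-', '-', '-', '-', '-', '-']
mid -0.017 ['187/171', '183/168', '181/165', '139/128', '61/29', '139/79', '136/78', '136/78', '-', '-', '-', '-', '-', '-', '-', '-', '-', '-', '-', '-', '-', '-', '-']
mid 0.017 ['191/175', '186/170', '184/168', '181/165', '187/172', '184/168', '100/91', '78/80', '-', '-', '-', '-', '-', '-', '-', '-', '-', '-', '-', '-', '-', '-', '-']
lo -0.017 ['53/73', '52/72', '52/72', '52/72', '52/72', '53/72', '52/72', '54/72', '54/71', '-', '-', '-', '-', '-', '-', '-', '-', '-', '-', '-', '-', '-', '-']
lo 0.017 ['189/173', '183/167', '183/168', '63/41', '112/60', '138/79', '135/77', '135/78', '-', '-', '-', '-', '-', '-', '-', '-', '-', '-', '-', '-', '-', '-', '-']
```

>>> apply_moves:
  dp:
    - [0, 0, -0.045]
    - [0, 0, -0.045]
    - [0.04, 0.008, 0]
    - [0.04, 0.008, 0]
    - [0.04, 0.008, 0]
    - [0.04, 0.008, 0]
    - [0, 0, 0]
    - [0, 0, 0]
    - [0, 0, 0]
  twist:
    - [0, 0, 0]
    - [0, 0, 0]
    - [0, 0, 0]
    - [0, 0, 0]
    - [0, 0, 0]
    - [0, 0, 0]
    - [0, 0, 0]
    - [0, 0, 0]
    - [0, 0, 0]
  fingers: [0.3, 0.3, 0.3, 0.3, 0.3, 0.3, 0.3, 0.3, 0.3]

```text
time: 62.75
position: [0.5224, 0.2047, 0.4247]
tool_rot: [2.129, 2.309, -0.0]
ft_force: [-0.3, -0.7, 0.2]
grip_width: 0.696
grip_force: 0.0
```

Run:
```python
from h import *
go(.52,.2,.42,94.6)
st=ctrl.get_state(); im=get_image('wrist'); np.save('pics/g.npy',im)
u=np.array([-.0802,.9968,0]); v=np.array([.9968,.0802,0])
for nm,tip in dict(hi=(.6202,.219,0),mid=(.5296,.2113,0),lo=(.4403,.2038,0)).items():
  for lat in(-.019,0,.019):
    row=[]
    for k in range(0,96,4):
        x,y=np.round(wproj(np.array(tip)+u*k/1e3+v*lat+[0,0,.196],st)).astype(int)
        row.append(tuple(im[y-1:y+2,x-1:x+2].reshape(-1,3).mean(0).astype(int)[[0,2]]) if 1<x<510 and 1<y<382 else None)
    print(nm,lat,' '.join(f'{k}:{a[0]}/{a[1]}' if a else '-' for k,a in zip(range(0,96,4),row)))
```

```text
t 62.8 pos [0.5224 0.2047 0.4247] thx 94.6 tilt 0.000 | d [-0.0045 -0.0028  0.0047] turn 0.001 | d after turn [-0.0045 -0.0028  0.0047] w 0.696 g 0.0 F [-0.3 -0.7  0.2]
hi -0.019 0:200/182 4:196/178 8:197/179 12:195/178 16:195/178 20:193/176 24:200/182 28:196/179 32:195/178 36:195/179 40:179/156 44:149/88 48:145/85 52:147/86 56:146/88 60:137/84 64:128/78 68:143/88 72:145/85 76:153/89 80:106/69 84:109/63 88:154/89 92:153/88
hi 0 0:190/170 4:118/103 8:102/86 12:104/89 16:105/91 20:103/90 24:101/90 28:103/93 32:129/123 36:130/123 40:128/123 44:128/122 48:129/124 52:131/124 56:147/108 60:148/106 64:150/107 68:139/116 72:124/120 76:124/120 80:122/121 84:131/112 88:154/89 92:154/91
hi 0.019 0:189/171 4:138/125 8:142/132 12:139/129 16:138/128 20:137/127 24:143/134 28:140/131 32:139/130 36:137/130 40:135/127 44:133/124 48:130/123 52:137/125 56:133/122 60:134/124 64:132/123 68:132/125 72:132/124 76:130/123 80:128/125 84:135/119 88:154/93 92:154/95
mid -0.019 0:211/157 4:211/157 8:211/156 12:201/172 16:197/181 20:199/182 24:195/178 28:197/180 32:198/182 36:201/184 40:201/184 44:170/136 48:147/
[... 677 characters left out ...]
195/178 20:199/183 24:205/188 28:198/181 32:198/181 36:185/169 40:69/83 44:57/77 48:54/76 52:119/88 56:157/96 60:158/96 64:148/91 68:63/76 72:56/77 76:55/76 80:76/92 84:133/109 88:161/90 92:153/88
lo 0 0:211/153 4:105/87 8:49/46 12:48/44 16:48/44 20:47/43 24:46/43 28:47/43 32:125/115 36:164/150 40:133/101 44:127/91 48:124/90 52:143/96 56:164/101 60:164/101 64:162/99 68:119/91 72:126/99 76:128/103 80:121/101 84:123/117 88:160/90 92:155/89
lo 0.019 0:211/154 4:211/155 8:211/155 12:211/156 16:211/155 20:203/165 24:191/176 28:199/182 32:200/183 36:204/188 40:173/128 44:148/84 48:144/83 52:159/95 56:166/102 60:166/102 64:158/97 68:125/72 72:149/86 76:146/84 80:119/76 84:105/74 88:162/91 92:155/89
```

Numerical scan from above: all three grips sit about 25 mm before the rail, and each flap ends 30 mm from its tip, so it is down. The clamp is open and the gripper is clear, so I hand the job in.

```bash
python3 -c "
from bench import ctrl
print(ctrl.close_job())"
```

```text
the job is handed in; nothing more can be done
None
```

All three stamps were pressed under the locked clamp for over ten seconds and now hang on their own pegs with the flaps down and the clamp open; I handed the job in at about 63 s, and no verdict came back.

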